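# Re-hang the lift-off service door of a bath's pump housing

### The job

The blue service door of the open steel pump housing is leaning in the grey stand. Take it out and hang it standing open on the housing by lowering both of its knuckles gently over the two upright brass hinge pins until they sit fully home on their brackets, then let go and swing the door shut against the housing. Leave the bottles, jar and other loose things where they are.

Things in the scene. Friction and masses are not known exactly. Their poses are not given: they have to be found in the camera images.
- door: Blue lift-off door, loose, 0.42 kg: plate 10 mm thick, 170 wide, 165 high, two ring knuckles on one edge. Origin on the hinge axis at the underside of the lower knuckle; z up the hinge axis, y across the door away from the hinge, x from outside to inside. Plate spans x 2..12, y 16..186, z -20..145 mm. Starts leaning in the stand, inside face down, top towards the robot, 35 deg from vertical.
- housing: Steel pump housing, fixed: box 150 deep (x), 200 wide (y), top 185 mm high, open front in its plane x = -75 mm, facing its own -x. Origin: centre of footprint at bench level. The pins stand before the front near its -y edge. Door shut: door axes parallel to the housing's. Opening turns the door counter-clockwise seen from above. It swings freely and stays where left.
- hinge_low (a point): Nominal root of the lower hinge pin, on top of its bracket, 40 mm above the bench; x -88, y -86.5 mm in the housing frame, axes as the housing's. The dark strip that carries both pins sits in slotted holes: the real pins stand up to 5 mm to either side along the housing's y (never along x). Pins: brass, vertical, 8 mm diameter, 19 mm high, nearly square tips; brackets 21 x 20 x 10 mm.
- hinge_high (a point): Nominal root of the upper hinge pin, 135 mm above the bench, straight above the lower; shifted by the same amount as the lower. An equal pin and bracket: between the lower pin's tip and the upper bracket's underside there are 66 mm, where the lower knuckle must be brought in from the side.
- knuckle_low (a point): Centre of the underside of the door's lower knuckle (the door's origin). Both knuckles are rings about the hinge axis, outside 20 mm, bore 9.8 mm, 16 mm high.
- knuckle_high (a point): Centre of the underside of the door's upper knuckle, 95 mm along the door's z from the lower.
- door_top (a point): Middle of the door's top edge, halfway through its thickness: x 7, y 101, z 145 mm in the door frame. The upper 80 mm of the leaning plate is free on both sides: a good place to pinch the 10 mm plate, the tool in line with the plate.
- door_knob (a point): Outer face of the door's black pull knob, 22 mm across; x -20, y 165, z 50 mm in the door frame, 22 mm out from the plate's outside.
- stand: Grey and steel sloping stand, fixed, 140 x 200 mm, 100 mm high. Origin: centre of footprint at bench level. The door rests on its ledge and leans towards the stand's own -x on two bars that end 80 mm up the door from its lower edge; a lip 8 mm high stands before the door's lower edge.
- wash_bottle: Bystander, loose: white plastic bottle with a blue cap, 60 mm across, 150 mm tall. Origin: centre of its underside.
- beaker: Bystander, loose: clear glass beaker, 70 mm across, 90 mm tall. Origin: centre of its underside.
- amber_bottle: Bystander, loose: amber bottle with a black cap, 60 mm across, 130 mm tall. Origin: centre of its underside.
- jar: Bystander, loose: small white jar with a red lid, 56 mm across, 60 mm tall, standing on the roof of the housing. Origin: centre of its underside.
- tip_box: Bystander, loose: green box, 120 x 85 x 55 mm. Origin: centre of its underside.
- weight: Bystander, loose: brass cylinder, 50 mm across, 60 mm tall. Origin: centre of its underside.
- screwdriver: Bystander, loose: screwdriver lying on the bench. Origin: centre of its underside.

How it is judged:
On the way:
1. both knuckles are fully down over both pins, the door standing open by more than 0.2 rad (horizontal distance between knuckle_low and hinge_low below 0.008 m and z of knuckle_low in the frame of hinge_low between -0.005 and 0.005 m and horizontal distance between knuckle_high and hinge_high below 0.008 m and z of knuckle_high in the frame of hinge_high between -0.005 and 0.005 m and angle between the x axis of door and the x axis of housing, either way round above 0.2 rad), for 0.2 s.
At the end, for the whole second after the job is handed in: Both knuckles sit on their brackets (within 8 mm sideways and 5 mm in height of the nominal pin roots, which only knuckles over the pins can reach), the door is shut to within 0.05 rad of parallel with the housing's front, at rest and released (horizontal distance between knuckle_low and hinge_low below 0.008 m and z of knuckle_low in the frame of hinge_low between -0.005 and 0.005 m and horizontal distance between knuckle_high and hinge_high below 0.008 m and z of knuckle_high in the frame of hinge_high between -0.005 and 0.005 m and angle between the x axis of door and the x axis of housing, either way round below 0.05 rad and linear speed of door below 0.02 m/s and contact force between the fingers and door below 0.1 N); the robot touches nothing.
It fails at once if the door is pressed or banged on the housing with more than 70 N (contact force between door and housing above 70 N).
It fails at once if a loose bystander is moved by more than 30 mm (distance of any of wash_bottle, beaker, amber_bottle, jar, tip_box, weight, screwdriver from where it was at the start of the episode above 0.03 m).
It also fails if it takes over 72 s, if anything falls off the work surface, if the arm or the gripper's body presses on something with over 40 N, if the wrist force passes 120 N, or if a joint passes its speed limit or range.

### The arm

A 6-joint arm with a two-finger parallel gripper is mounted at the origin on the work surface. World frame = base frame: x ahead of the robot, y to its left, z up, the work surface at z = 0. Lengths are in m, angles in rad, forces in N, time in s.
With the tool pointing down it reaches from about 0.375 to 0.9 m from the base axis. Payload 3.1 kg.
Tool frame: the origin (TCP) lies midway between the tips of the shut fingers; the grasp point (between the pads) lies 19 mm behind it; z points along the fingers, x is the direction in which the jaws open and shut, and the axes are right-handed (so a half turn about z gives the same grasp; the last joint's range is limited). The gripper opens to 87 mm and grips with 3 to 60 N. Pads are 19 mm wide; open, the fingers measure 117 mm over their backs; the gripper's body (75 mm by 190 mm) begins 51 mm behind the grasp point.
Start: joints at [1.103, 0.527, 1.433, -0, 1.181, -0.178], TCP at [0.179, 0.599, 0.223] pointing down, gripper open.
Joint ranges: [-3.08, 3.08], [-0.75, 2.2], [0.22, 2.44], [-1.43, 4.57], [0, 2.65], [-2.85, 2.85]. Speed limits (rad/s): [2.79, 2.79, 3.14, 3.14, 3.14, 3.14].

### API

Orientations are given as a unit quaternion [x, y, z, w].
In Python, from rig import * gives the robot as it stands.
- The arm moves only by the tool drive_tool, never from a script. Its argument "plan" is a list of rows, each an object with "offset": the shift along the tool's x, y, z in cm, a list of three; "delta_rot": the turn, a rotation vector about the tool's x, y, z in degrees, a list of three; "jaw": the finger opening in cm, from 0 to 8.7. In form: [{"offset": [dx, dy, dz], "delta_rot": [wx, wy, wz], "jaw": jaw}, ...]. A call has exactly 8 rows; each row is the pose to reach, as a shift and turn from the pose commanded when the call began, along the tool's axes at that moment; what a row does not reach only later rows make up. A row lasts 1/12 s, in which the tool goes at most 41.7 mm and 7.16 degrees, less where a joint would pass 70% of its speed; a pose out of reach is approached as far as the arm can. A call with a gripper value outside its range is refused whole. The fingers move at their own pace and stop on an object; "squeeze" is the grip in N (left out, the last holds). Time passes only in rows, so rows that repeat a pose let the fingers close, or fill a call up. It gives the time, the measured TCP pose, the force and the opening at its end, in the units of the state.
- get_obs(): the state, without advancing time (a new reading comes with each control period).
- camera(name): name is "scene" or "side" or "wrist"; returns the picture (384x512x3 uint8, red, green, blue); there is no depth.
- calibration(name): a dict with "K" (3x3 intrinsics, pixels), "distortion" ([k1, k2, p1, p2, k3] as OpenCV has them; the pictures are not rectified), "pose" (4x4, takes a point from camera to world coordinates); the wrist camera has in their place "tool_from_camera" (4x4, takes a point from camera to tool coordinates, whose origin is the TCP and whose axes are the tool frame's). Camera axes: x right, y down, z forward; pixel columns grow to the right and rows downward; lengths in m; the calibration is good to about 2 mm. A picture is of the moment at which its call begins: read the wrist's pose just before it. calibration takes no time and is no camera call.
- hand_in(): hands the job in, once; it reports no verdict.
The state is a dict: "time": time; "q": joint angles; "joint_velocities": joint speeds; "joint_torque": joint torques, N m; "position": TCP position; "tool_rot": TCP orientation; "ft_force": force on the tool from outside, world axes, zero at the start; "moment": the same for the moment, N m; "grip_width": finger opening in m.
Only numpy, scipy, OpenCV 4.12 (cv2) and the standard library are available. Lean on these libraries where they do the work, as an engineer would, in place of code of your own. Each camera call takes 0.05 s, during which the arm holds its last target.

## Working session

There is one attempt and no reset: what is moved stays moved. The work goes in short steps, Python scripts to look and compute and a tool call to move; the robot and the scene stay as the last step left them, time stands still between calls to the robot, and variables do not carry over. Pictures are saved under pics/ and viewed, and the job is handed in when it is done.

Besides the shell and the picture viewer there is one more tool, called after ">>>" as name(argument=value, ...), one argument or row to a line, values as JSON. drive_tool: Moves the arm, as the interface text tells. Its arguments: {"type":"object","properties":{"plan":{"type":"array","items":{"type":"object","properties":{"offset":{"type":"array","items":{"type":"number"}},"delta_rot":{"type":"array","items":{"type":"number"}},"jaw":{"type":"number"}}}},"squeeze":{"type":"number"}},"required":["plan"]}

```bash
ls; mkdir -p pics
python3 - <<'E'
from rig import *
import cv2
print(get_obs())
for n in ("scene","side","wrist"):
    c=calibration(n); print(n,c)
    cv2.imwrite(f"pics/{n}0.png",cv2.cvtColor(camera(n),cv2.COLOR_RGB2BGR))
E
```

```text
pics
{'time': 0.0, 'q': array([ 1.10248247e+00,  5.28474683e-01,  1.43387824e+00, -1.49388996e-05,
        1.18137029e+00, -1.78510020e-01]), 'joint_velocities': array([ 0.00163197,  0.00034073, -0.00096358, -0.00018504,  0.00016462,
       -0.00116165]), 'joint_torque': array([ 1.17392491e-05, -4.40032017e+01, -1.76598877e+01,  6.32483815e-02,
        5.80995844e-02, -1.48583476e-04]), 'position': array([0.17825707, 0.59829553, 0.22157404]), 'tool_rot': array([ 8.01797150e-01,  5.97595344e-01, -9.50526622e-04,  4.81007007e-04]), 'ft_force': array([-0.70899075, -0.60004997,  0.05955856]), 'moment': array([-0.01377786,  0.00885525, -0.04288859]), 'grip_width': 0.08697179953789631}
scene {'K': array([[465.13992447,   0.        , 259.00373873],
       [  0.        , 465.13992447, 189.14357844],
       [  0.        ,   0.        ,   1.        ]]), 'distortion': array([-0.14811912,  0.        ,  0.        ,  0.        ,  0.        ]), 'pose': array([[-2.21775107e-01,  7.68596929e-01, -6.00062132e-01,
         1.24526836e+00],
       [ 9.75097323e-01,  1.74173593e-01, -1.37290824e-01,
    
[... 618 characters left out ...]
29718,  0.78817902],
       [ 0.        ,  0.        ,  0.        ,  1.        ]])}
wrist {'K': array([[328.485907  ,   0.        , 253.15357736],
       [  0.        , 328.485907  , 192.64951558],
       [  0.        ,   0.        ,   1.        ]]), 'distortion': array([-0.03648363,  0.        ,  0.        ,  0.        ,  0.        ]), 'tool_from_camera': array([[ 9.99999816e-01,  1.21072003e-04, -5.94685838e-04,
         8.97307523e-05],
       [ 5.63406319e-05,  9.57146132e-01,  2.89605384e-01,
        -7.98987704e-02],
       [ 6.04264354e-04, -2.89605364e-01,  9.57145949e-01,
        -1.63678288e-01],
       [ 0.00000000e+00,  0.00000000e+00,  0.00000000e+00,
         1.00000000e+00]])}
```

View pics/scene0.png

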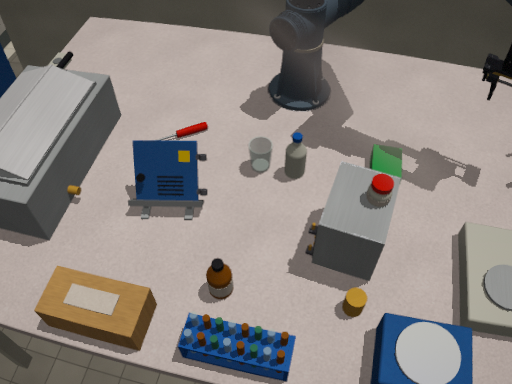

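View pics/side0.png

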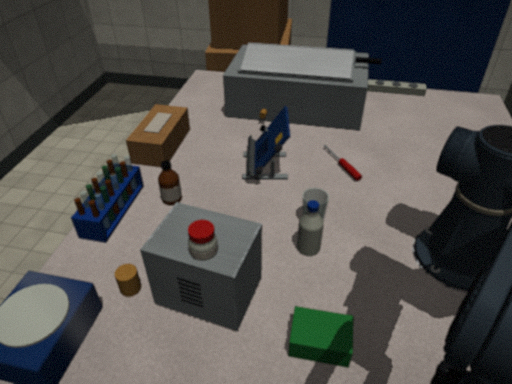

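View pics/wrist0.png

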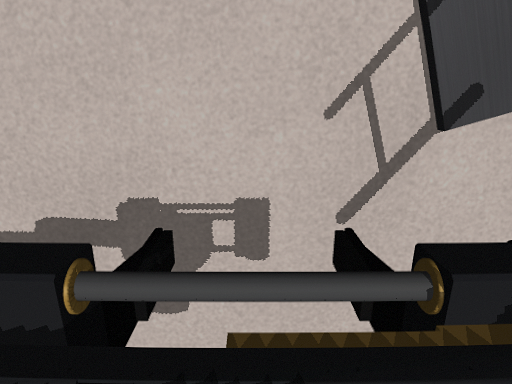

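Run:
```python
import cv2
s=cv2.imread("pics/scene0.png"); d=cv2.imread("pics/side0.png")
def cr(im,x,y,w,h,f,n): cv2.imwrite(n,cv2.resize(im[y:y+h,x:x+w],None,fx=f,fy=f,interpolation=cv2.INTER_CUBIC))
cr(s,290,150,130,130,6,"pics/c_h.png")
cr(s,115,125,110,100,6,"pics/c_d.png")
cr(d,135,190,140,140,6,"pics/c_h2.png") if 0 else cr(d,135,190,140,140,5,"pics/c_h2.png")
cr(d,225,90,90,100,6,"pics/c_d2.png")
```

```text
(no output)
```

View pics/c_h.png

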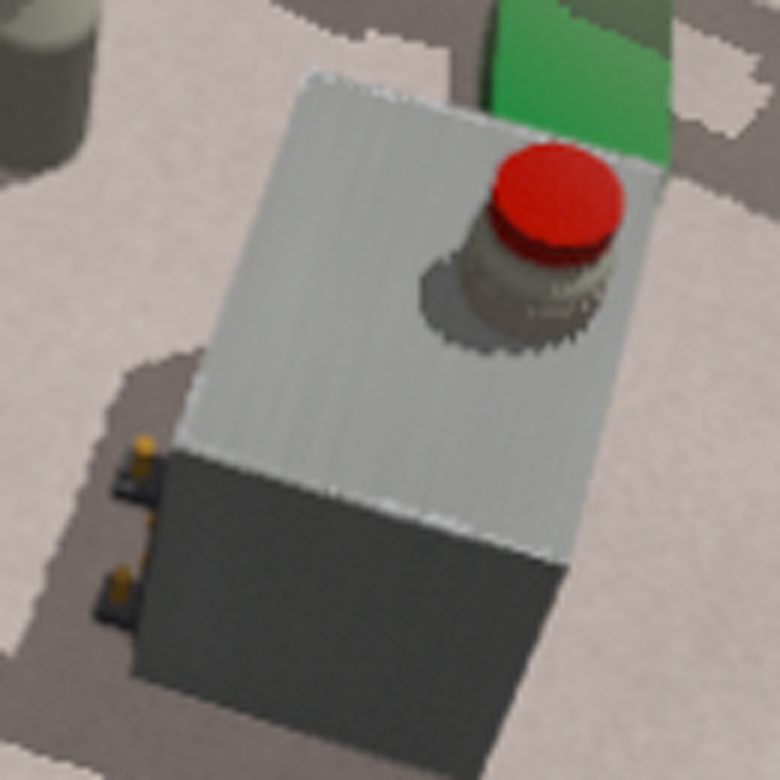

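View pics/c_d.png

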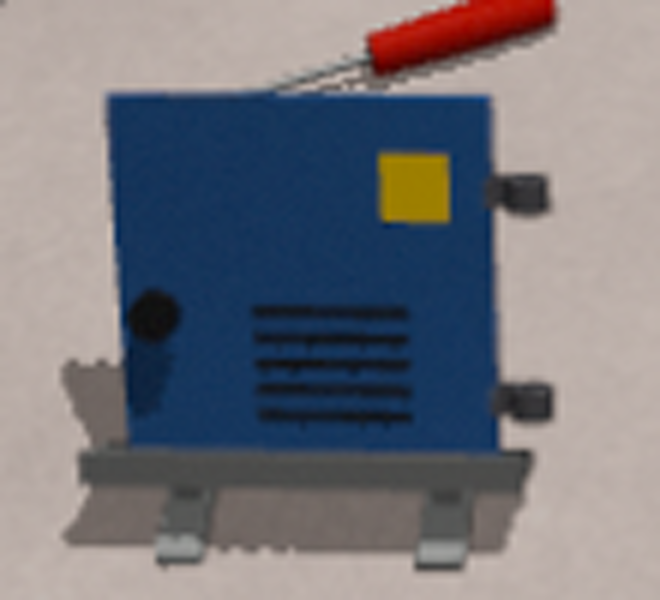

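View pics/c_h2.png

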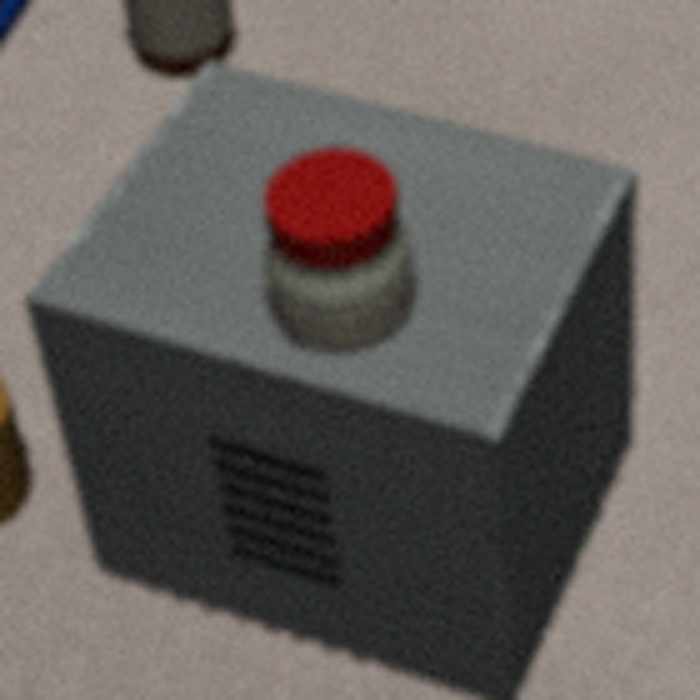

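View pics/c_d2.png

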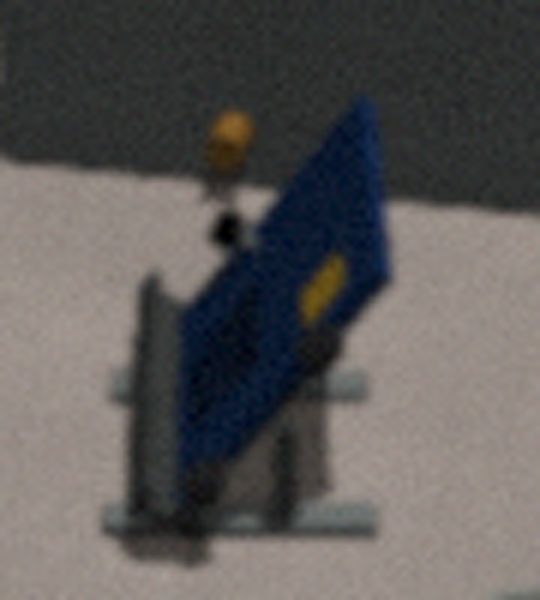

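```bash
cat > h.py <<'E'
from rig import *
import numpy as np, cv2
from scipy.spatial.transform import Rotation as R
from scipy.optimize import least_squares
def proj(cal,P,pose=None):
    T=np.linalg.inv(cal["pose"] if pose is None else pose)
    rv=cv2.Rodrigues(T[:3,:3])[0]
    return cv2.projectPoints(np.asarray(P,float).reshape(-1,3),rv,T[:3,3],cal["K"],cal["distortion"])[0].reshape(-1,2)
def wpose(o,cal=None):
    T=np.eye(4);T[:3,:3]=R.from_quat(o["tool_rot"]).as_matrix();T[:3,3]=o["position"]
    return T@(cal or calibration("wrist"))["tool_from_camera"]
def full(p,x0,y0,f): return (np.asarray(p,float)+.5)/f-.5+[x0,y0]
E
cat > fit0.py <<'E'
from h import *
cs,cd=calibration("scene"),calibration("side")
Hs=[(-75,100,185),(75,100,185),(75,-100,185),(-75,-100,185),(-75,-100,0),(75,-100,0)]
ps=full([(312,72),(664,168),(568,565),(178,450),(135,675),(478,778)],290,150,6)
Hd=[(-75,-100,185),(-75,100,185),(75,100,185),(75,-100,185),(75,-100,0),(75,100,0),(-75,100,0)]
pd=full([(215,65),(635,175),(497,438),(35,300),(105,570),(515,695),(632,445)],135,190,5)
def T3(v,P): return R.from_euler('z',v[2]).apply(np.array(P)/1000.)+[v[0],v[1],0]
for w in ((1,1),(1,0),(0,1)):
    f=lambda v: np.r_[w[0]*(proj(cs,T3(v,Hs))-ps).ravel(),w[1]*(proj(cd,T3(v,Hd))-pd).ravel()]
    r=least_squares(f,[.6,.35,1.4]); print(r.x, np.round(r.fun.reshape(-1,2),1).tolist())
    print(" hinge",T3(r.x,[(-88,-86.5,40),(-88,-86.5,135)]))
Ds=[(2,186,145),(2,16,145),(-20,165,50),(0,0,103),(0,0,8)]
qs=full([(108,93),(490,95),(154,316),(527,195),(530,402)],115,125,6)
Dd=[(2,186,145),(7,16,145),(-20,165,50),(0,0,103)]
qd=full([(365,97),(388,278),(227,230),(318,345)],225,90,6)
def T6(v,P): return R.from_rotvec(v[3:]).apply(np.array(P)/1000.)+v[:3]
# door y -> world -y ; top (z) to -x world
a=np.radians(35); z=np.array([-np.sin(a),0,np.cos(a)]); y=np.array([0,-1.,0]); x=np.cross(y,z)
v0=np.r_[.5,-.05,.08,R.from_matrix(np.c_[x,y,z]).as_rotvec()]
for w in ((1,1),(1,0)):
    f=lambda v: np.r_[w[0]*(proj(cs,T6(v,Ds))-qs).ravel(),w[1]*(proj(cd,T6(v,Dd))-qd).ravel(),(R.from_rotvec(v[3:]).as_matrix()[2,2]-np.cos(a))*2000, R.from_rotvec(v[3:]).as_matrix()[2,1]*2000]
    r=least_squares(f,v0); print(r.x,np.round(r.fun,1)); M=R.from_rotvec(r.x[3:]).as_matrix(); print(M)
    print("top",T6(r.x,[(7,101,145)]),"lowcorners",T6(r.x,[(7,16,-20),(7,186,-20)]))
E
python3 fit0.py
```

```text
[0.57039697 0.23167633 1.43530573] [[-1.2, -1.4], [-0.1, -0.9], [-0.1, -0.3], [-1.3, -1.0], [-1.6, 2.1], [-1.2, 3.1], [-1.0, -1.0], [0.7, -1.7], [1.2, 0.1], [-1.4, -0.2], [-0.3, 1.9], [0.8, 4.7], [0.9, 0.8]]
 hinge [[0.64421748 0.13279872 0.04      ]
 [0.64421748 0.13279872 0.135     ]]
[0.56898626 0.23371106 1.43586887] [[-0.4, -1.7], [0.7, -1.2], [0.9, -0.6], [-0.3, -1.4], [-0.7, 1.8], [-0.3, 2.7], [-0.0, -0.0], [0.0, -0.0], [0.0, 0.0], [-0.0, 0.0], [-0.0, 0.0], [0.0, 0.0], [0.0, 0.0]]
 hinge [[0.64286244 0.13487504 0.04      ]
 [0.64286244 0.13487504 0.135     ]]
[0.5712907  0.22942553 1.43007121] [[-0.0, -0.0], [-0.0, -0.0], [-0.0, -0.0], [-0.0, -0.0], [-0.0, 0.0], [-0.0, 0.0], [-0.7, -1.8], [0.6, -2.3], [0.7, -0.8], [-1.4, -1.4], [-0.3, 0.8], [0.4, 3.8], [0.8, 0.2]]
 hinge [[0.64459263 0.13016286 0.04      ]
 [0.64459263 0.13016286 0.135     ]]
[ 0.54404966 -0.16925491  0.0521283   0.88986471  0.08476656 -2.8223558 ] [-0.1 -0.1  0.2  0.6 -0.4 -0.1  0.2  0.   0.3  0.2  0.3 -0.5  0.  -0.2
 -0.4 -0.9  0.7  0.9  0.  -0. ]
[[-8.04437691e-01  1.88742302e-01 -5.63255134e-01]
 [-1.54599014e-01 -9.82026651e-01 -1.08271888e-01]
 [-5.73567038e-01 -1.92990543e-05  8.19158625e-01]]
top [[ 0.47580957 -0.28522122  0.16688938]] lowcorners [[ 0.55270357 -0.18388409  0.03172985]
 [ 0.58478976 -0.35082862  0.03172657]]
[ 0.53956028 -0.17118803  0.04771844  0.88825491  0.0871026  -2.81717389] [-0.  -0.  -0.   0.5 -0.2 -0.1  0.1 -0.2  0.2 -0.2  0.   0.   0.   0.
  0.   0.   0.   0.  -0.  -0. ]
[[-8.03547486e-01  1.94251191e-01 -5.62652568e-01]
 [-1.59120714e-01 -9.80951821e-01 -1.11418685e-01]
 [-5.73578273e-01 -5.25591689e-07  8.19150758e-01]]
top [[ 0.47197019 -0.28753372  0.1624802 ]] lowcorners [[ 0.54829651 -0.18576873  0.02732037]
 [ 0.58131922 -0.35253054  0.02732028]]
```

```bash
cat >> h.py <<'E'
def ray(cal,p,z,pose=None):
    T=cal["pose"] if pose is None else pose
    u=cv2.undistortPoints(np.array([[p]],float),cal["K"],cal["distortion"])[0,0]
    d=T[:3,:3]@[u[0],u[1],1]; return T[:3,3]+d*(z-T[2,3])/d[2]
def rel(pos,Rm,o=None):
    o=o or get_obs(); Ro=R.from_quat(o["tool_rot"])
    print("offset cm",np.round(Ro.inv().apply(np.array(pos)-o["position"])*100,2),"rot deg",np.round((Ro.inv()*R.from_matrix(Rm)).as_rotvec(degrees=True),2))
E
python3 - <<'E'
from h import *
c=calibration("scene")
for n,p,z in [("wash",(297,136),.15),("beaker",(260,145),.09),("amber",(217,264),.13),("jar",(382.5,183),.245),("weight",(355,295),.06),("tip",(387,160),.055),("sd",(192,130),.01)]: print(n,ray(c,p,z).round(3))
yaw=1.4355; hx=np.array([np.cos(yaw),np.sin(yaw),0]); hy=np.array([-hx[1],hx[0],0])
h=np.array([.644,.1325,0])
ty=-hx; tz=np.array([0,0,-1.]); tx=np.cross(ty,tz)
M=np.c_[tx,ty,tz]; pos=h+ty*.101; pos[2]=.25; print(pos,M)
rel(pos,M)
E
```

```text
wash [0.369 0.048 0.15 ]
beaker [ 0.368 -0.053  0.09 ]
amber [ 0.778 -0.058  0.13 ]
jar [0.562 0.269 0.245]
weight [0.751 0.257 0.06 ]
tip [0.311 0.306 0.055]
sd [ 0.277 -0.293  0.01 ]
[0.63037672 0.032423   0.25      ] [[ 0.9908614  -0.13488394  0.        ]
 [-0.13488394 -0.9908614   0.        ]
 [ 0.         -0.         -1.        ]]
offset cm [-41.33  59.49  -2.77] rot deg [5.000e-02 9.000e-02 8.115e+01]
```

>>> drive_tool(
  plan=[
    {"offset":[0,0,-4],"delta_rot":[0,0,0],"jaw":8.7},
    {"offset":[-2,3,-7],"delta_rot":[0,0,7],"jaw":8.7},
    {"offset":[-4,6,-9],"delta_rot":[0,0,14],"jaw":8.7},
    {"offset":[-6.5,9.5,-9],"delta_rot":[0,0,21],"jaw":8.7},
    {"offset":[-9,13,-9],"delta_rot":[0,0,28],"jaw":8.7},
    {"offset":[-11.5,16.5,-9],"delta_rot":[0,0,35],"jaw":8.7},
    {"offset":[-14,20,-9],"delta_rot":[0,0,42],"jaw":8.7},
    {"offset":[-16.5,23.5,-9],"delta_rot":[0,0,49],"jaw":8.7},
  ],
)

```text
time: 0.82
position: [0.3505, 0.3805, 0.3125]
tool_rot: [0.978, 0.209, -0.0, 0.0]
ft_force: [0.6, 0.3, 0.3]
grip_width: 0.0869
```

```bash
cat > t1.py <<'E'
from h import *
yaw=1.4355; hx=np.array([np.cos(yaw),np.sin(yaw),0])
h=np.array([.644,.1325,0])
ty=-hx; tz=np.array([0,0,-1.]); tx=np.cross(ty,tz)
M=np.c_[tx,ty,tz]; pos=h+ty*.101; pos[2]=.23
rel(pos,M); print(get_obs()["q"])
E
python3 t1.py
```

```text
offset cm [11.36 43.19  8.25] rot deg [0.000e+00 1.000e-02 3.183e+01]
[6.10115473e-01 2.80067397e-01 1.58062098e+00 1.16951647e-05
 1.28102431e+00 1.89871056e-01]
```

>>> drive_tool(
  plan=[
    {"offset":[1,4,0],"delta_rot":[0,0,5],"jaw":8.7},
    {"offset":[2,8,0],"delta_rot":[0,0,10],"jaw":8.7},
    {"offset":[3,12,0],"delta_rot":[0,0,15],"jaw":8.7},
    {"offset":[4,16,0],"delta_rot":[0,0,20],"jaw":8.7},
    {"offset":[5.2,20,0],"delta_rot":[0,0,25],"jaw":8.7},
    {"offset":[6.2,24,0],"delta_rot":[0,0,29],"jaw":8.7},
    {"offset":[7.3,28,0],"delta_rot":[0,0,31.8],"jaw":8.7},
    {"offset":[8.4,32,0],"delta_rot":[0,0,31.8],"jaw":8.7},
  ],
)

```text
time: 1.48
position: [0.5593, 0.1236, 0.3123]
tool_rot: [0.998, -0.066, -0.0, -0.0]
ft_force: [1.2, 0.6, 0.6]
grip_width: 0.0867
```

```bash
python3 t1.py
```

```text
offset cm [8.24 8.11 8.23] rot deg [-0.    0.04  0.23]
[2.24027447e-02 3.64874195e-01 1.45092693e+00 1.54632390e-04
 1.32641260e+00 1.53666280e-01]
```

>>> drive_tool(
  plan=[
    {"offset":[3,3,1],"delta_rot":[0,0,0.2],"jaw":8.7},
    {"offset":[5,5,3],"delta_rot":[0,0,0.2],"jaw":8.7},
    {"offset":[7,7,5],"delta_rot":[0,0,0.2],"jaw":8.7},
    {"offset":[8.2,8.1,7],"delta_rot":[0,0,0.2],"jaw":8.7},
    {"offset":[8.2,8.1,8.2],"delta_rot":[0,0,0.2],"jaw":8.7},
    {"offset":[8.2,8.1,8.2],"delta_rot":[0,0,0.2],"jaw":8.7},
    {"offset":[8.2,8.1,8.2],"delta_rot":[0,0,0.2],"jaw":8.7},
    {"offset":[8.2,8.1,8.2],"delta_rot":[0,0,0.2],"jaw":8.7},
  ],
)

```text
time: 2.15
position: [0.6296, 0.0351, 0.2313]
tool_rot: [0.998, -0.066, 0.0, -0.0]
ft_force: [0.4, -0.3, -0.1]
grip_width: 0.087
```

Run:
```python
from h import *
o=get_obs(); im=camera("wrist")
np.savez("pics/w1.npz",im=im,pos=o["position"],rot=o["tool_rot"])
print(o["position"],o["tool_rot"])
im=cv2.cvtColor(im,cv2.COLOR_RGB2BGR)
cv2.imwrite("pics/w1.png",im)
cv2.imwrite("pics/w1c.png",cv2.resize(im[0:160,180:340],None,fx=5,fy=5,interpolation=cv2.INTER_CUBIC)[:, :800][:600] if 0 else cv2.resize(im[0:150,150:350],None,fx=4,fy=4,interpolation=cv2.INTER_CUBIC))
```

```text
[0.62962832 0.03509812 0.23130856] [ 9.97818736e-01 -6.60119896e-02  4.28140690e-04 -7.01760245e-05]
```

View pics/w1.png

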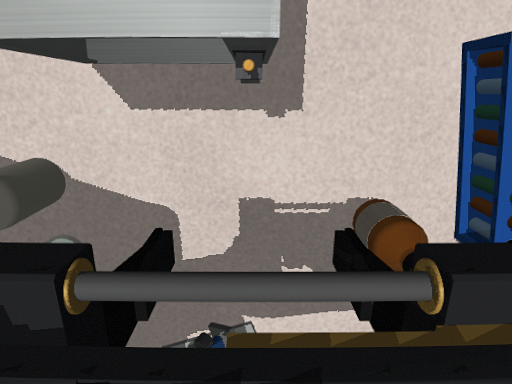

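View pics/w1c.png

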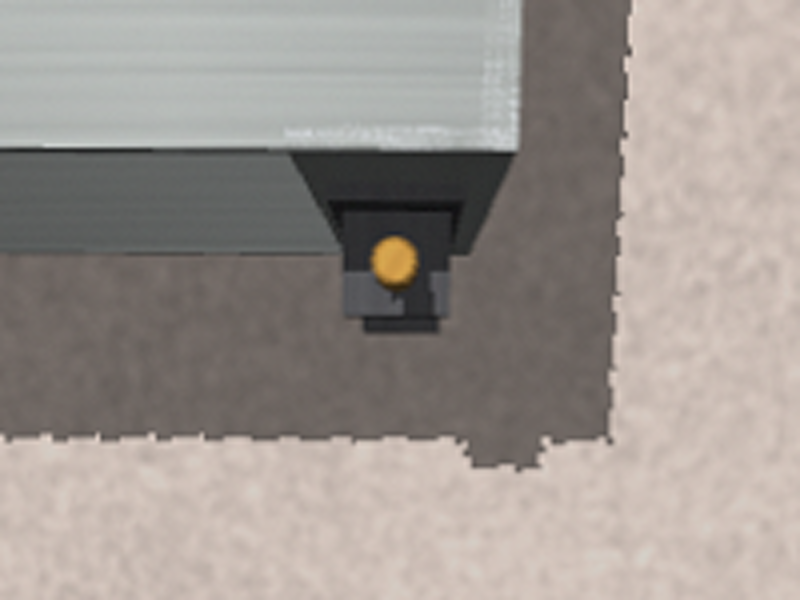

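Run:
```python
from h import *
d=np.load("pics/w1.npz"); o=dict(position=d["pos"],tool_rot=d["rot"])
c=calibration("wrist"); P=wpose(o)
f=lambda p:full([p],150,0,4)[0]
pin=ray(c,f((394,261)),.154,P); cor=ray(c,f((519,152)),.185,P); e=ray(c,(0,38.5),.185,P)
print("pin",pin,"corner",cor,e)
dy=(e-cor)[:2]; hy=dy/np.linalg.norm(dy); yaw=np.arctan2(-hy[0],hy[1]); print("yaw",yaw)
hx=np.array([hy[1],-hy[0]])
print("pin rel corner hx,hy",(pin-cor)[:2]@hx*1000,(pin-cor)[:2]@hy*1000,"nominal -13, 13.5")
```

```text
pin [0.6390437  0.13347938 0.154     ] corner [0.65941536 0.14361743 0.185     ] [0.49351078 0.16715312 0.185     ]
yaw 1.4298738334918255
pin rel corner hx,hy -12.89887535096329 18.745752903433623 nominal -13, 13.5
```

```bash
cat > door.py <<'E'
from h import *
rv=np.array([0.88986471,0.08476656,-2.8223558]); dp=np.array([0.542,-0.170,0.050])
D=R.from_rotvec(rv).as_matrix(); TM=np.c_[-D[:,0],D[:,1],-D[:,2]]
top=dp+D@[.007,.101,.145]
E
python3 - <<'E'
from door import *
p=top-TM[:,2]*.08; print(top,p); rel(p,TM)
E
```

```text
[ 0.47375991 -0.28596631  0.16476108] [ 0.4286995  -0.29462806  0.23029377]
offset cm [-15.61  35.34   0.12] rot deg [  5.64  34.58 -17.85]
```

>>> drive_tool(
  plan=[
    {"offset":[-1.3,3,-1],"delta_rot":[0.5,3,-1.5],"jaw":8.7},
    {"offset":[-2.8,6.5,-2],"delta_rot":[1,6,-3],"jaw":8.7},
    {"offset":[-4.4,10,-2.5],"delta_rot":[1.6,10,-5],"jaw":8.7},
    {"offset":[-6,13.5,-3],"delta_rot":[2.3,14,-7],"jaw":8.7},
    {"offset":[-7.5,17,-3],"delta_rot":[2.9,18,-9.2],"jaw":8.7},
    {"offset":[-9,20.5,-3],"delta_rot":[3.6,22,-11.3],"jaw":8.7},
    {"offset":[-10.6,24,-2.5],"delta_rot":[4.2,26,-13.4],"jaw":8.7},
    {"offset":[-12.2,27.5,-2],"delta_rot":[4.9,30,-15.5],"jaw":8.7},
  ],
)

```text
time: 2.87
position: [0.5003, -0.1765, 0.2574]
tool_rot: [0.971, 0.056, 0.229, -0.026]
ft_force: [-0.8, 0.6, -0.2]
grip_width: 0.0872
```

Run:
```python
from door import *
p=top-TM[:,2]*.08; rel(p,TM); print(get_obs()["q"])
```

```text
offset cm [-8.72 10.92 -1.66] rot deg [ 0.75  8.27 -4.12]
[-0.771365    0.24303759  1.92519521  0.55263122  0.76629027 -1.25043826]
```

>>> drive_tool(
  plan=[
    {"offset":[-2,2.5,-0.5],"delta_rot":[0.2,2,-1],"jaw":8.7},
    {"offset":[-4,5,-1],"delta_rot":[0.4,4,-2],"jaw":8.7},
    {"offset":[-6,7.5,-1.3],"delta_rot":[0.6,6,-3],"jaw":8.7},
    {"offset":[-7.5,9.5,-1.6],"delta_rot":[0.7,8,-4],"jaw":8.7},
    {"offset":[-8.7,10.9,-1.7],"delta_rot":[0.7,8.3,-4.1],"jaw":8.7},
    {"offset":[-8.7,10.9,-1.7],"delta_rot":[0.7,8.3,-4.1],"jaw":8.7},
    {"offset":[-8.7,10.9,-1.7],"delta_rot":[0.7,8.3,-4.1],"jaw":8.7},
    {"offset":[-8.7,10.9,-1.7],"delta_rot":[0.7,8.3,-4.1],"jaw":8.7},
  ],
)

```text
time: 3.53
position: [0.4289, -0.2923, 0.2292]
tool_rot: [0.95, 0.089, 0.297, -0.03]
ft_force: [0.1, 0.8, 0.2]
grip_width: 0.087
```

Run:
```python
from door import *
p=top-TM[:,2]*.08; rel(p,TM);o=get_obs();print(o["q"])
im=camera("wrist")
np.savez("pics/w2.npz",im=im,pos=o["position"],rot=o["tool_rot"])
c=calibration("wrist")
im=cv2.cvtColor(im,cv2.COLOR_RGB2BGR)
D0=[(2,186,145),(2,16,145),(12,16,145),(12,186,145),(-20,165,50),(0,0,111),(0,0,16)]
q=proj(c,np.array(D0)/1000@D.T+dp,wpose(o)); print(q.round(1))
big=cv2.resize(im,(768,576),interpolation=cv2.INTER_CUBIC)
cv2.imwrite("pics/w2.png",big)
```

```text
offset cm [ 0.01  0.23 -0.13] rot deg [-0.15  0.25 -0.18]
[-1.17124161  0.33105636  1.98778065  0.81739397  0.87106881 -1.91766008]
[[258.9 297.7]
 [259.5  89.5]
 [245.3  89.6]
 [247.2 297.7]
 [277.6 230.9]
 [261.4  69.2]
 [259.6  75.8]]
```

View pics/w2.png

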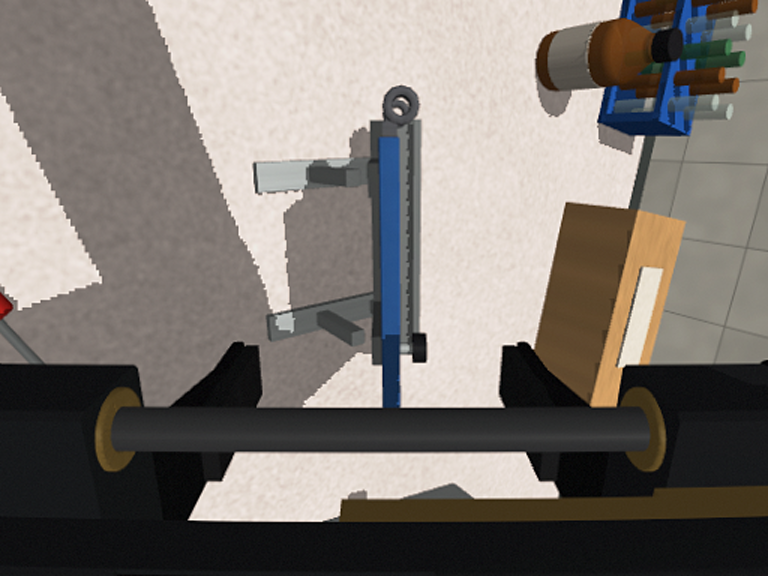

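>>> drive_tool(
  plan=[
    {"offset":[0.5,0.2,1.5],"delta_rot":[0,0,0],"jaw":5},
    {"offset":[0.55,0.2,4],"delta_rot":[0,0,0],"jaw":5},
    {"offset":[0.55,0.2,6.5],"delta_rot":[0,0,0],"jaw":5},
    {"offset":[0.55,0.2,8],"delta_rot":[0,0,0],"jaw":5},
    {"offset":[0.55,0.2,8],"delta_rot":[0,0,0],"jaw":5},
    {"offset":[0.55,0.2,8],"delta_rot":[0,0,0],"jaw":5},
    {"offset":[0.55,0.2,8],"delta_rot":[0,0,0],"jaw":5},
    {"offset":[0.55,0.2,8],"delta_rot":[0,0,0],"jaw":5},
  ],
)

```text
time: 4.25
position: [0.4781, -0.2855, 0.1668]
tool_rot: [0.95, 0.089, 0.297, -0.029]
ft_force: [-0.3, 0.6, 0.5]
grip_width: 0.0513
```

Run:
```python
from door import *
p=top-TM[:,2]*-.049; rel(p,TM);o=get_obs()
im=camera("wrist")
np.savez("pics/w3.npz",im=im,pos=o["position"],rot=o["tool_rot"])
im=cv2.cvtColor(im,cv2.COLOR_RGB2BGR)
cv2.imwrite("pics/w3.png",cv2.resize(im,(768,576),interpolation=cv2.INTER_CUBIC))
```

```text
offset cm [-0.45 -0.02  4.82] rot deg [-0.08  0.25 -0.19]
```

View pics/w3.png

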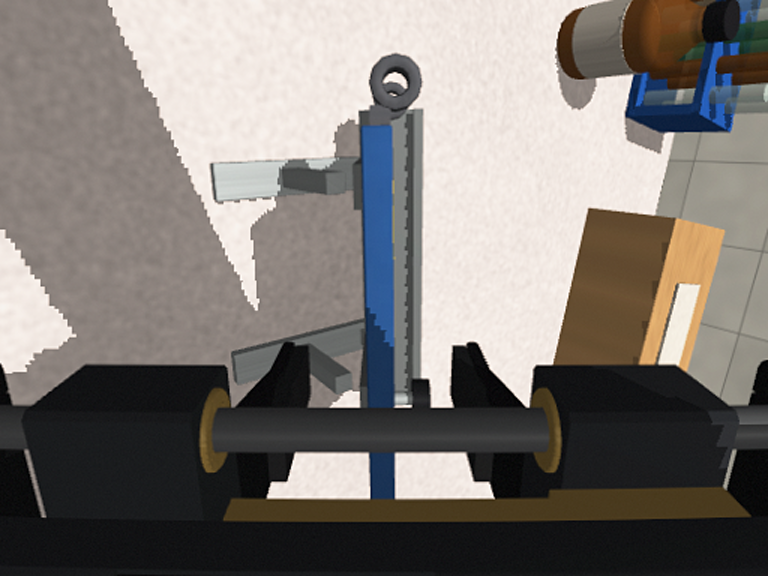

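>>> drive_tool(
  plan=[
    {"offset":[0.05,0,1.5],"delta_rot":[0,0,-1],"jaw":4},
    {"offset":[0.05,0,3.5],"delta_rot":[0,0,-1],"jaw":3},
    {"offset":[0.05,0,4.8],"delta_rot":[0,0,-1],"jaw":2.5},
    {"offset":[0.05,0,4.8],"delta_rot":[0,0,-1],"jaw":2},
    {"offset":[0.05,0,4.8],"delta_rot":[0,0,-1],"jaw":2},
    {"offset":[0.05,0,4.8],"delta_rot":[0,0,-1],"jaw":2},
    {"offset":[0.05,0,4.8],"delta_rot":[0,0,-1],"jaw":2},
    {"offset":[0.05,0,4.8],"delta_rot":[0,0,-1],"jaw":2},
  ],
)

```text
time: 4.97
position: [0.505, -0.2805, 0.1273]
tool_rot: [0.949, 0.097, 0.297, -0.027]
ft_force: [-0.3, -0.6, 0.2]
grip_width: 0.0204
```

Run:
```python
from door import *
o=get_obs();print(o["ft_force"])
im=camera("wrist")
im=cv2.cvtColor(im,cv2.COLOR_RGB2BGR)
cv2.imwrite("pics/w4.png",cv2.resize(im,(768,576),interpolation=cv2.INTER_CUBIC))
```

```text
[-0.26043648 -0.58585425  0.16259757]
```

View pics/w4.png

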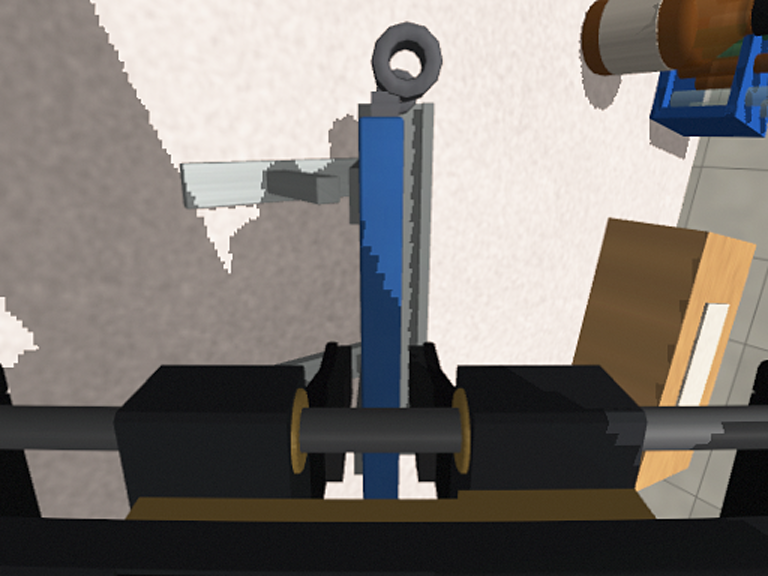

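>>> drive_tool(
  plan=[
    {"offset":[0,0,0],"delta_rot":[0,0,0],"jaw":0.6},
    {"offset":[0,0,0],"delta_rot":[0,0,0],"jaw":0.6},
    {"offset":[0,0,0],"delta_rot":[0,0,0],"jaw":0.6},
    {"offset":[0,0,0],"delta_rot":[0,0,0],"jaw":0.6},
    {"offset":[0,0,0],"delta_rot":[0,0,0],"jaw":0.6},
    {"offset":[0,0,0],"delta_rot":[0,0,0],"jaw":0.6},
    {"offset":[0,0,0],"delta_rot":[0,0,0],"jaw":0.6},
    {"offset":[0,0,0],"delta_rot":[0,0,0],"jaw":0.6},
  ],
  squeeze=50,
)

```text
time: 5.68
position: [0.5057, -0.28, 0.1271]
tool_rot: [0.949, 0.097, 0.298, -0.028]
ft_force: [0.8, 0.5, 5.4]
grip_width: 0.0098
```

>>> drive_tool(
  plan=[
    {"offset":[0,0,-1],"delta_rot":[0,0,0],"jaw":0.6},
    {"offset":[0,0,-2.5],"delta_rot":[0,0,0],"jaw":0.6},
    {"offset":[0.2,0,-4.5],"delta_rot":[0,0,0],"jaw":0.6},
    {"offset":[1,0,-6.5],"delta_rot":[0,0,0],"jaw":0.6},
    {"offset":[2,0,-8.5],"delta_rot":[0,0,0],"jaw":0.6},
    {"offset":[3.2,0,-10.5],"delta_rot":[0,0,0],"jaw":0.6},
    {"offset":[4.4,0,-12.3],"delta_rot":[0,0,0],"jaw":0.6},
    {"offset":[5,0,-13],"delta_rot":[0,0,0],"jaw":0.6},
  ],
)

```text
time: 6.35
position: [0.4719, -0.2866, 0.2628]
tool_rot: [0.95, 0.097, 0.296, -0.026]
ft_force: [0.8, -0.1, -3.4]
grip_width: 0.0098
```

```bash
cat > t2.py <<'E'
from h import *
yaw=1.4299; hx=np.array([np.cos(yaw),np.sin(yaw),0]); hy=np.array([-hx[1],hx[0],0])
pin=np.array([.6390,.1335,0])
ty=-hx; tz=np.array([0,0,-1.]); tx=np.cross(ty,tz); HM=np.c_[tx,ty,tz]
hang=pin+hy*.007-hx*.101+[0,0,.136]   # TCP when seated
E
python3 - <<'E'
from t2 import *
print(get_obs()["q"]);p=hang-hx*.06+[0,0,.06]; print(p); rel(p,HM)
E
```

```text
[-1.06924549  0.300251    1.89497216  0.7618636   0.89880187 -1.74813962]
[ 0.60946004 -0.02492156  0.196     ]
offset cm [ 11.73 -22.93  15.97] rot deg [ -5.47 -34.31  19.17]
```

>>> drive_tool(
  plan=[
    {"offset":[1,-1.5,0.7],"delta_rot":[-0.4,-2,1],"jaw":0.6},
    {"offset":[2.8,-4,1.9],"delta_rot":[-0.9,-5.5,3],"jaw":0.6},
    {"offset":[4.7,-7,3.2],"delta_rot":[-1.5,-9.5,5.3],"jaw":0.6},
    {"offset":[6.6,-10,4.6],"delta_rot":[-2.2,-13.8,7.7],"jaw":0.6},
    {"offset":[8.6,-13,6],"delta_rot":[-2.9,-18.2,10.1],"jaw":0.6},
    {"offset":[10.6,-16,7.4],"delta_rot":[-3.6,-22.6,12.6],"jaw":0.6},
    {"offset":[12.4,-18.7,8.6],"delta_rot":[-4.3,-27,15],"jaw":0.6},
    {"offset":[13.8,-20.8,9.6],"delta_rot":[-4.9,-31,17.2],"jaw":0.6},
  ],
)

```text
time: 7.02
position: [0.5677, -0.0987, 0.2581]
tool_rot: [0.998, -0.036, 0.056, -0.01]
ft_force: [0.0, 0.0, -3.0]
grip_width: 0.0094
```

Run:
```python
from t2 import *
print(get_obs()["q"]);p=hang-hx*.06+[0,0,.06]; print(p); rel(p,HM)
```

```text
[-0.39760744  0.37730299  1.5986796   0.06670721  1.06813313 -0.3543118 ]
[ 0.60946004 -0.02492156  0.196     ]
offset cm [ 2.91 -7.5   6.76] rot deg [-1.6  -6.36  3.91]
```

>>> drive_tool(
  plan=[
    {"offset":[0.8,-1.2,0],"delta_rot":[-0.4,-2,1],"jaw":0.6},
    {"offset":[1.4,-2.2,0],"delta_rot":[-0.6,-3.3,2],"jaw":0.6},
    {"offset":[1.4,-2.2,1],"delta_rot":[-0.6,-3.3,2],"jaw":0.6},
    {"offset":[1.4,-2.2,2],"delta_rot":[-0.6,-3.3,2],"jaw":0.6},
    {"offset":[1.4,-2.2,3],"delta_rot":[-0.6,-3.3,2],"jaw":0.6},
    {"offset":[1.4,-2.2,3],"delta_rot":[-0.6,-3.3,2],"jaw":0.6},
    {"offset":[1.4,-2.2,3],"delta_rot":[-0.6,-3.3,2],"jaw":0.6},
    {"offset":[1.4,-2.2,3],"delta_rot":[-0.6,-3.3,2],"jaw":0.6},
  ],
)

```text
time: 7.68
position: [0.5879, -0.0786, 0.2318]
tool_rot: [0.998, -0.053, 0.031, -0.008]
ft_force: [0.1, -0.4, -3.4]
grip_width: 0.0099
```

Run:
```python
from t2 import *
o=get_obs()
print(o["q"]);p=hang-hx*.06+[0,0,.06]; print(p); rel(p,HM)
im=camera("wrist")
np.savez("pics/w5.npz",im=im,pos=o["position"],rot=o["tool_rot"])
im=cv2.cvtColor(im,cv2.COLOR_RGB2BGR)
cv2.imwrite("pics/w5.png",cv2.resize(im,(768,576),interpolation=cv2.INTER_CUBIC))
```

```text
[-0.3385931   0.44982018  1.5510749   0.03755019  1.08683776 -0.24976299]
[ 0.60946004 -0.02492156  0.196     ]
offset cm [ 1.36 -5.49  3.78] rot deg [-1.2  -3.44  2.03]
```

View pics/w5.png

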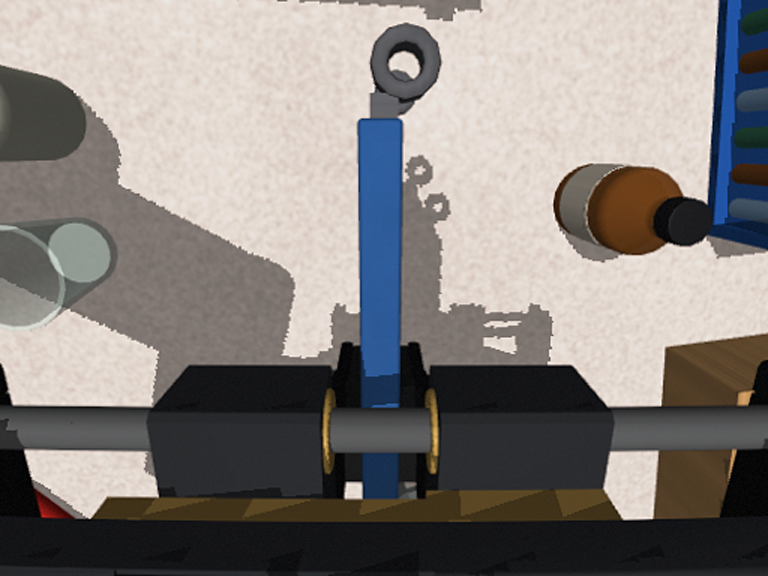

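Run:
```python
from t2 import *
im=cv2.cvtColor(np.load("pics/w5.npz")["im"],cv2.COLOR_RGB2BGR)
cv2.imwrite("pics/w5c.png",cv2.resize(im[10:90,220:310],None,fx=8,fy=8,interpolation=cv2.INTER_CUBIC)[:600])
```

```text
(no output)
```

View pics/w5c.png

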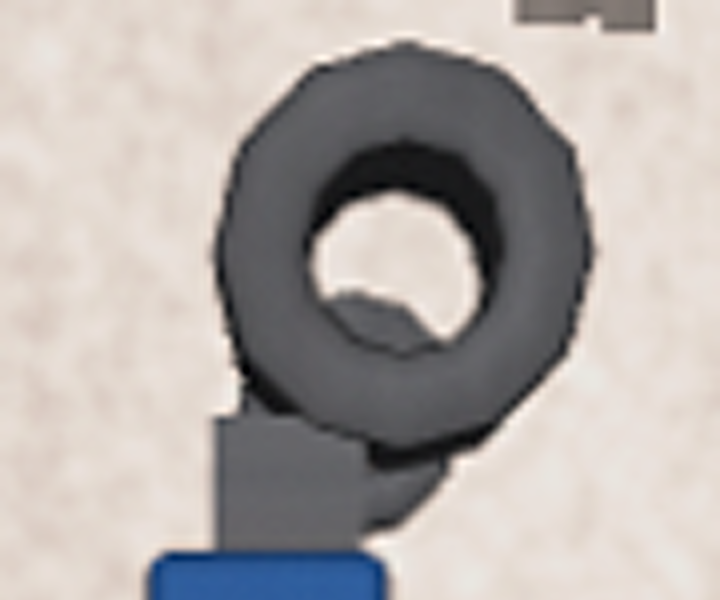

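```bash
cat > fitdoor.py <<'E'
from t2 import *
c=calibration("wrist"); TC=c["tool_from_camera"]
def dfit(img,pts):
    # door in tool frame: rotation nominal diag(-1,1,-1)
    N=np.diag([-1.,1.,-1.])
    def dt(v,P): return (R.from_rotvec(v[3:]).as_matrix()@N@(np.array(P,float)/1000).T).T+v[:3]
    f=lambda v: np.r_[(proj(c,dt(v,pts),TC)-img).ravel(), v[3]*100/1, v[4]*300, v[5]*300]
    r=least_squares(f,[.007,-.1,.1,0,0,0]); return r,dt
if __name__=="__main__":
    img=full([(148,552),(388,552),(404,246),(359,402)],220,10,8)
    r,dt=dfit(img,[(12,16,145),(2,16,145),(0,0,111),(0,0,16)])
    print("pos mm",r.x[:3]*1000,"rot deg",np.degrees(r.x[3:]),"res",r.fun.round(2))
    print("axis top",dt(r.x,[(0,0,111)])*1000,"bot",dt(r.x,[(0,0,0)])*1000)
E
python3 fitdoor.py
```

```text
pos mm [   7.03006498 -102.00895973   93.95519522] rot deg [0.61591887 0.09962269 0.00427652] res [-0.19 -0.17  0.47 -0.17  0.2   0.15 -0.92  0.46  1.07  0.52  0.02]
axis top [[   6.83702369 -100.81576136  -17.03822356]] bot [[   7.03006498 -102.00895973   93.95519522]]
```

```bash
cat >> t2.py <<'E'
HP=HM@R.from_euler('x',-0.4,degrees=True).as_matrix()
hang=pin+hy*.007-hx*.102+[0,0,.134]
def go(back,up,M=HP): rel(hang-hx*back+[0,0,up],M)
E
python3 - <<'E'
from t2 import *
d=np.load("pics/w3.npz"); m=(R.from_quat(d["rot"])*R.from_euler('z',-1,degrees=True)).as_matrix(); print("tool y z at grasp deg",np.degrees(m[2,1]))
go(.035,.029)
E
```

```text
tool y z at grasp deg 0.3951341792636176
offset cm [ 1.19 -7.82  7.18] rot deg [-1.59 -3.51  2.03]
```

>>> drive_tool(
  plan=[
    {"offset":[0.3,-2,1.8],"delta_rot":[-0.5,-1.2,0.7],"jaw":0.6},
    {"offset":[0.6,-4,3.6],"delta_rot":[-1,-2.4,1.4],"jaw":0.6},
    {"offset":[0.9,-6,5.4],"delta_rot":[-1.6,-3.5,2],"jaw":0.6},
    {"offset":[1.2,-7.2,6.6],"delta_rot":[-1.6,-3.5,2],"jaw":0.6},
    {"offset":[1.2,-7.8,7.2],"delta_rot":[-1.6,-3.5,2],"jaw":0.6},
    {"offset":[1.2,-7.8,7.2],"delta_rot":[-1.6,-3.5,2],"jaw":0.6},
    {"offset":[1.2,-7.8,7.2],"delta_rot":[-1.6,-3.5,2],"jaw":0.6},
    {"offset":[1.2,-7.8,7.2],"delta_rot":[-1.6,-3.5,2],"jaw":0.6},
  ],
)

```text
time: 8.4
position: [0.6135, -0.0015, 0.1637]
tool_rot: [0.998, -0.07, 0.001, 0.004]
ft_force: [-0.1, -0.3, -3.2]
grip_width: 0.01
```

```bash
cat > look.py <<'E'
import sys
from t2 import *
n=sys.argv[1]; x,y,w,h,f=map(int,sys.argv[2:7])
o=get_obs(); im=camera("wrist"); print(o["time"],o["position"].round(4))
np.savez(f"pics/{n}.npz",im=im,pos=o["position"],rot=o["tool_rot"])
im=cv2.cvtColor(im,cv2.COLOR_RGB2BGR)
cv2.imwrite(f"pics/{n}.png",cv2.resize(im[y:y+h,x:x+w],None,fx=f,fy=f,interpolation=cv2.INTER_CUBIC))
E
python3 look.py w6 200 0 130 100 6; python3 -c "
from t2 import *
go(.035,.029)"
```

```text
8.4 [ 0.6135 -0.0015  0.1637]
offset cm [-0.08 -0.04  0.08] rot deg [ 0.03 -0.12  0.05]
```

View pics/w6.png

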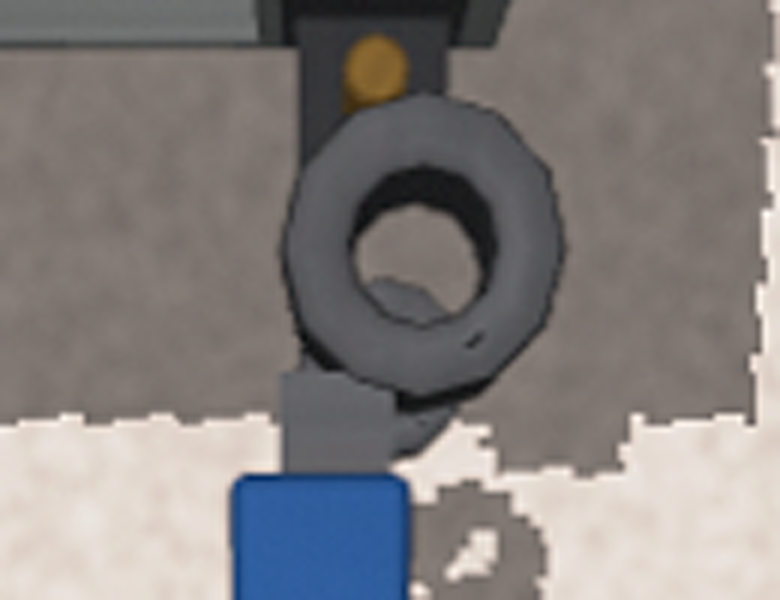

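```bash
cat > align.py <<'E'
import sys
from fitdoor import *
def run(n,x,y,f,pinpx,ring,corL,corR,low=None):
    d=np.load(f"pics/{n}.npz"); o=dict(position=d["pos"],tool_rot=d["rot"])
    pw=ray(c,full([pinpx],x,y,f)[0],.154,wpose(o)); Ro=R.from_quat(d["rot"])
    img=[corL,corR,ring]; P=[(12,16,145),(2,16,145),(0,0,111)]
    if low: img.append(low); P.append((0,0,16))
    r,dt=dfit(full(img,x,y,f),P)
    print("door in tool",r.x[:3]*1000,np.degrees(r.x[3:]),"res",r.fun.round(2))
    W=lambda q: Ro.apply(dt(r.x,[q]))[0]+d["pos"]
    for nm,q in (("low under",(0,0,0)),("high under",(0,0,95)),("high top",(0,0,111))):
        w=W(q); e=pw-w; print(nm,"z",w[2].round(4),"move needed hx,hy mm",(e@hx*1000).round(2),(e@hy*1000).round(2), "tool xy cm",(Ro.inv().apply(e)*100).round(2)[:2])
    print("pin world",pw)
E
python3 -c "
from align import *
run('w6',200,0,6,(376,69),(424,245),(233,476),(409,476),(390,371))"
```

```text
door in tool [   6.99365312 -101.12344346   93.65717772] [0.32709157 0.11310016 0.0048778 ] res [-0.53 -0.25  0.91 -0.25  0.11  0.64 -0.99 -0.03  0.57  0.59  0.03]
low under z 0.0693 move needed hx,hy mm 17.0 3.13 tool xy cm [-0.3  -1.64]
high under z 0.1643 move needed hx,hy mm 16.82 2.77 tool xy cm [-0.28 -1.69]
high top z 0.1803 move needed hx,hy mm 16.79 2.71 tool xy cm [-0.27 -1.7 ]
pin world [0.6338077  0.11416426 0.154     ]
```

```bash
sed -i 's/low=None):/low=None,pz=.154):/; s/f)\[0\],.154,/f)[0],pz,/' align.py
python3 -c "
from align import *
run('w6',200,0,6,(376,69),(424,245),(233,476),(409,476),(390,371),.059)
d=np.load('pics/w6.npz'); o=dict(position=d['pos'],tool_rot=d['rot'])
print(proj(c,[(.639,.1335,.154)],wpose(o)))
"
```

```text
door in tool [   6.99365312 -101.12344346   93.65717772] [0.32709157 0.11310016 0.0048778 ] res [-0.53 -0.25  0.91 -0.25  0.11  0.64 -0.99 -0.03  0.57  0.59  0.03]
low under z 0.0693 move needed hx,hy mm 37.11 0.53 tool xy cm [-0.05 -3.72]
high under z 0.1643 move needed hx,hy mm 36.93 0.18 tool xy cm [-0.03 -3.77]
high top z 0.1803 move needed hx,hy mm 36.9 0.12 tool xy cm [-0.03 -3.78]
pin world [0.63920077 0.13371036 0.059     ]
[[267.87193053 -36.06746358]]
```

>>> drive_tool(
  plan=[
    {"offset":[0,-0.6,0],"delta_rot":[0,0,0],"jaw":0.6},
    {"offset":[0,-1.3,0],"delta_rot":[0,0,0],"jaw":0.6},
    {"offset":[0,-2,0],"delta_rot":[0,0,0],"jaw":0.6},
    {"offset":[0,-2.7,0],"delta_rot":[0,0,0],"jaw":0.6},
    {"offset":[-0.03,-3.3,0],"delta_rot":[0,0,0],"jaw":0.6},
    {"offset":[-0.03,-3.7,0],"delta_rot":[0,0,0],"jaw":0.6},
    {"offset":[-0.03,-3.7,0],"delta_rot":[0,0,0],"jaw":0.6},
    {"offset":[-0.03,-3.7,0],"delta_rot":[0,0,0],"jaw":0.6},
  ],
)

```text
time: 9.12
position: [0.6178, 0.0357, 0.1625]
tool_rot: [0.998, -0.069, -0.0, 0.005]
ft_force: [-1.6, -4.5, -3.5]
grip_width: 0.0099
```

```bash
python3 look.py w7 220 10 90 75 8; python3 -c "
from t2 import *
go(0,.029); print(get_obs()['ft_force'])"
```

```text
9.1167 [0.6178 0.0357 0.1625]
offset cm [ 0.03  0.22 -0.05] rot deg [0.1  0.03 0.15]
[-1.34645111 -4.641716   -2.16797467]
```

View pics/w7.png

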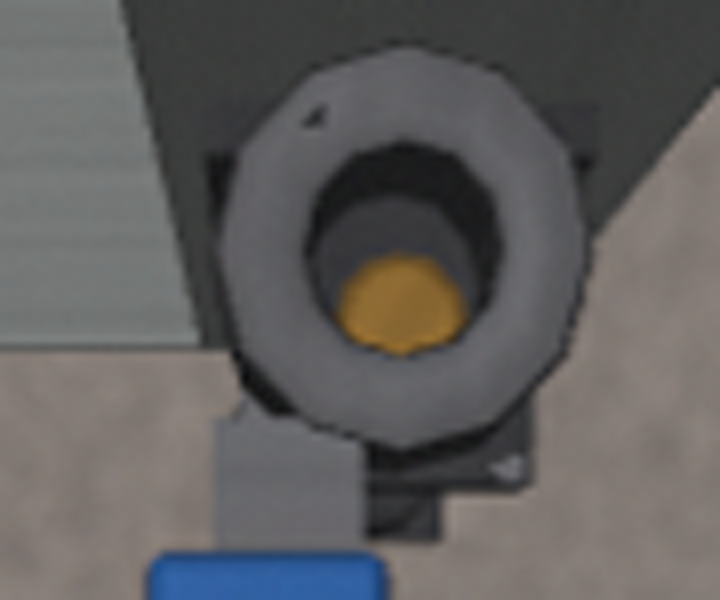

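```bash
python3 -c "
from align import *
run('w7',220,10,8,(404,319),(404,245),(147,552),(388,552),None,.154)
run('w7',220,10,8,(404,319),(404,245),(147,552),(388,552),(359,402),.154)
"
```

```text
door in tool [   6.60917669 -101.01790919   92.75346292] [ 2.64489321e-01 -2.21850201e-04 -6.11772173e-03] res [-0.46 -0.19  0.45 -0.19  0.02  0.48  0.46 -0.   -0.03]
low under z 0.0688 move needed hx,hy mm 0.05 -1.32 tool xy cm [0.13 0.07]
high under z 0.1638 move needed hx,hy mm -0.39 -1.29 tool xy cm [0.13 0.03]
high top z 0.1798 move needed hx,hy mm -0.47 -1.29 tool xy cm [0.13 0.02]
pin world [0.63937223 0.13384413 0.154     ]
door in tool [   6.91545989 -101.91886647   93.49354392] [0.60973421 0.10086759 0.00431533] res [-0.2  -0.17  0.48 -0.17  0.2   0.16 -0.93  0.45  1.06  0.53  0.02]
low under z 0.0681 move needed hx,hy mm -0.84 -1.01 tool xy cm [0.1  0.16]
high under z 0.1631 move needed hx,hy mm -0.72 -1.16 tool xy cm [0.12 0.06]
high top z 0.1791 move needed hx,hy mm -0.69 -1.18 tool xy cm [0.12 0.05]
pin world [0.63937223 0.13384413 0.154     ]
```

>>> drive_tool(
  plan=[
    {"offset":[0.05,0.05,0],"delta_rot":[0,0,0],"jaw":0.6},
    {"offset":[0.1,0.1,0],"delta_rot":[0,0,0],"jaw":0.6},
    {"offset":[0.1,0.1,0],"delta_rot":[0,0,0],"jaw":0.6},
    {"offset":[0.1,0.1,0],"delta_rot":[0,0,0],"jaw":0.6},
    {"offset":[0.1,0.1,0],"delta_rot":[0,0,0],"jaw":0.6},
    {"offset":[0.1,0.1,0],"delta_rot":[0,0,0],"jaw":0.6},
    {"offset":[0.1,0.1,0],"delta_rot":[0,0,0],"jaw":0.6},
    {"offset":[0.1,0.1,0],"delta_rot":[0,0,0],"jaw":0.6},
  ],
)

```text
time: 9.83
position: [0.6185, 0.0353, 0.1621]
tool_rot: [0.998, -0.069, -0.001, 0.003]
ft_force: [-0.4, -1.4, -3.9]
grip_width: 0.0098
```

```bash
python3 look.py w8 220 10 90 75 8; python3 -c "
from t2 import *
go(0,.029); print(get_obs()['ft_force'])"
```

```text
9.8333 [0.6185 0.0353 0.1621]
offset cm [-0.06  0.19 -0.08] rot deg [-0.01  0.04  0.11]
[-1.68784257 -0.97169719 -3.25455703]
```

View pics/w8.png

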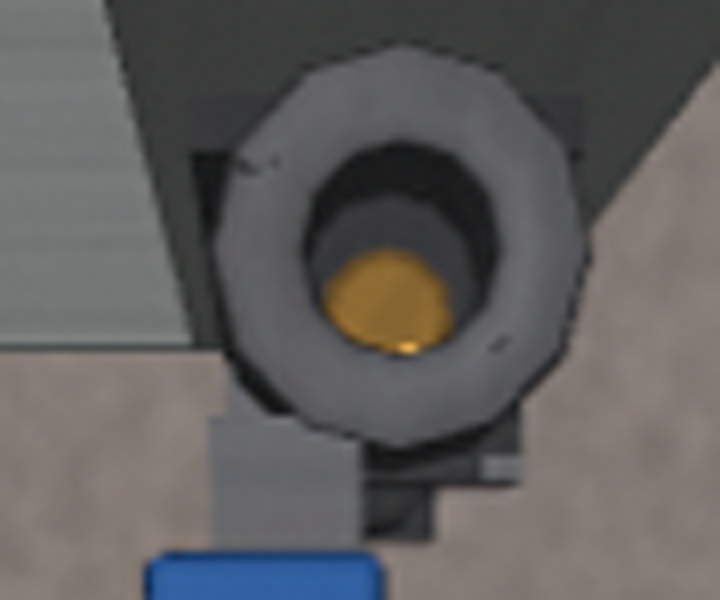

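```bash
python3 -c "
from align import *
run('w8',220,10,8,(389,313),(402,245),(145,552),(386,552),None,.154)
run('w8',220,10,8,(389,313),(402,245),(145,552),(386,552),(357,402),.154)
"
```

```text
door in tool [   6.51944606 -101.03162062   92.80850812] [ 0.26756922 -0.00195512 -0.00701103] res [-0.47 -0.19  0.43 -0.2   0.05  0.49  0.47 -0.01 -0.04]
low under z 0.0686 move needed hx,hy mm 0.15 -0.53 tool xy cm [0.05 0.04]
high under z 0.1636 move needed hx,hy mm -0.06 -0.45 tool xy cm [ 0.05 -0.  ]
high top z 0.1796 move needed hx,hy mm -0.1 -0.44 tool xy cm [ 0.05 -0.01]
pin world [0.63934438 0.13390942 0.154     ]
door in tool [   6.7992711  -101.92840899   93.55090007] [0.61103632 0.09037908 0.00268552] res [-0.21 -0.17  0.44 -0.17  0.21  0.17 -0.85  0.44  1.07  0.47  0.01]
low under z 0.0679 move needed hx,hy mm -0.74 -0.26 tool xy cm [0.02 0.13]
high under z 0.1629 move needed hx,hy mm -0.38 -0.33 tool xy cm [0.03 0.03]
high top z 0.1789 move needed hx,hy mm -0.32 -0.34 tool xy cm [0.04 0.02]
pin world [0.63934438 0.13390942 0.154     ]
```

>>> drive_tool(
  plan=[
    {"offset":[0.03,0.02,0.1],"delta_rot":[0,0,0],"jaw":0.6},
    {"offset":[0.03,0.02,0.3],"delta_rot":[0,0,0],"jaw":0.6},
    {"offset":[0.03,0.02,0.5],"delta_rot":[0,0,0],"jaw":0.6},
    {"offset":[0.03,0.02,0.6],"delta_rot":[0,0,0],"jaw":0.6},
    {"offset":[0.03,0.02,0.7],"delta_rot":[0,0,0],"jaw":0.6},
    {"offset":[0.03,0.02,0.8],"delta_rot":[0,0,0],"jaw":0.6},
    {"offset":[0.03,0.02,0.8],"delta_rot":[0,0,0],"jaw":0.6},
    {"offset":[0.03,0.02,0.8],"delta_rot":[0,0,0],"jaw":0.6},
  ],
)

```text
time: 10.55
position: [0.6189, 0.0351, 0.1542]
tool_rot: [0.998, -0.07, -0.0, 0.003]
ft_force: [0.3, -0.7, -3.2]
grip_width: 0.0098
```

```bash
python3 look.py w9 220 10 90 75 8; python3 -c "
from t2 import *
go(0,.029); print(get_obs()['ft_force'])"
```

```text
10.55 [0.6189 0.0351 0.1542]
offset cm [-0.1   0.19 -0.87] rot deg [-0.02  0.02  0.1 ]
[-0.72927567 -0.76782333 -4.81520096]
```

View pics/w9.png

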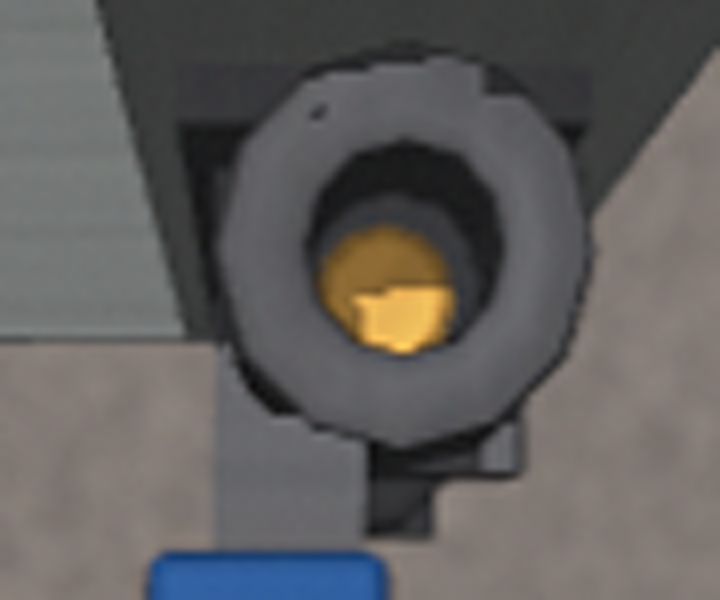

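```bash
python3 -c "
from align import *
for pp in ((387,293),(387,290)): 
  run('w9',220,10,8,pp,(405,245),(148,552),(388,552),None,.154)
run('w9',220,10,8,(387,293),(405,245),(148,552),(388,552),(359,402),.154)
r,dt=dfit(full([(148,552),(388,552),(405,245)],220,10,8),[(12,16,145),(2,16,145),(0,0,111)])
import numpy as np
q=(proj(c,dt(r.x,[(0,0,111),(0,0,95),(4.9,0,95),(-4.9,0,95),(0,-4.9,95),(0,-4.9,111),(0,0,93)]),TC)-[220,10]+.5)*8-.5; print(q)
"
```

```text
door in tool [   6.64677073 -101.05238052   92.88598157] [ 0.27395799  0.00325674 -0.0046805 ] res [-0.48 -0.19  0.52 -0.2  -0.05  0.5   0.48  0.02 -0.02]
low under z 0.0606 move needed hx,hy mm 0.26 0.09 tool xy cm [-0.01  0.04]
high under z 0.1556 move needed hx,hy mm 0.09 0.13 tool xy cm [-0.01 -0.01]
high top z 0.1716 move needed hx,hy mm 0.06 0.14 tool xy cm [-0.01 -0.02]
pin world [0.63936413 0.13392741 0.154     ]
door in tool [   6.64677073 -101.05238052   92.88598157] [ 0.27395799  0.00325674 -0.0046805 ] res [-0.48 -0.19  0.52 -0.2  -0.05  0.5   0.48  0.02 -0.02]
low under z 0.0606 move needed hx,hy mm 0.42 0.09 tool xy cm [-0.01  0.02]
high under z 0.1556 move needed hx,hy mm 0.25 0.13 tool xy cm [-0.01 -0.03]
high top z 0.1716 move needed hx,hy mm 0.22 0.14 tool xy cm [-0.01 -0.03]
pin world [0.6393846  0.13408712 0.154     ]
door in tool [   6.94237907 -101.93903582   93.61638972] [0.61365203 0.10065462 0.00541181] res [-0.22 -0.17  0.54 -0.17  0.13  0.18 -0.9   0.44  1.07  0.53  0.03]
low under z 0.0599 move needed hx,hy mm -0.63 0.38 tool xy cm [-0.04  0.12]
high under z 0.1549 move needed hx,hy mm -0.23 0.26 tool xy cm [-0.03  0.02]
high top z 0.1709 move needed hx,hy mm -0.16 0.24 tool xy cm [-0.02  0.01]
pin world [0.63936413 0.13392741 0.154     ]
[[404.62546724 249.00491535]
 [390.49330684 290.93287024]
 [304.47865855 290.85082217]
 [476.47483555 291.10875876]
 [391.52003119 198.00287927]
 [405.89698666 145.0477941 ]
 [388.92758243 295.57925678]]
```

>>> drive_tool(
  plan=[
    {"offset":[0,0.03,0],"delta_rot":[0,0,0],"jaw":0.6},
    {"offset":[0,0.03,0.1],"delta_rot":[0,0,0],"jaw":0.6},
    {"offset":[0,0.03,0.2],"delta_rot":[0,0,0],"jaw":0.6},
    {"offset":[0,0.03,0.25],"delta_rot":[0,0,0],"jaw":0.6},
    {"offset":[0,0.03,0.3],"delta_rot":[0,0,0],"jaw":0.6},
    {"offset":[0,0.03,0.35],"delta_rot":[0,0,0],"jaw":0.6},
    {"offset":[0,0.03,0.4],"delta_rot":[0,0,0],"jaw":0.6},
    {"offset":[0,0.03,0.4],"delta_rot":[0,0,0],"jaw":0.6},
  ],
)

```text
time: 11.27
position: [0.6189, 0.0346, 0.1502]
tool_rot: [0.998, -0.069, -0.0, 0.003]
ft_force: [-0.6, -0.2, -3.5]
grip_width: 0.0099
```

```bash
python3 look.py w10 220 10 90 75 8; python3 -c "
from t2 import *
go(0,.0); o=get_obs();print(o['ft_force'],o['moment'])"
```

```text
11.2667 [0.6189 0.0346 0.1502]
offset cm [-0.09  0.11  1.63] rot deg [0.   0.02 0.11]
[-0.45640774 -1.26687765 -3.01457157] [-0.09082739  0.07589581 -0.02295127]
```

View pics/w10.png

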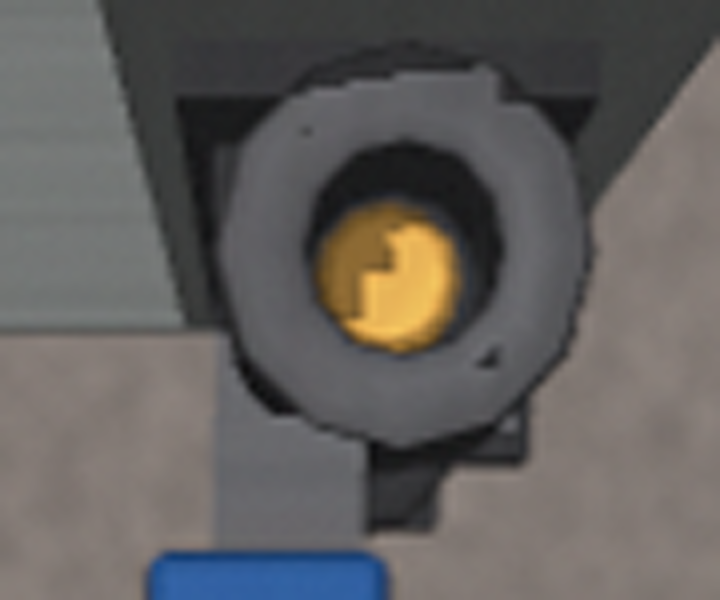

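>>> drive_tool(
  plan=[
    {"offset":[-0.01,0,0.1],"delta_rot":[0,0,0],"jaw":0.6},
    {"offset":[-0.02,0,0.2],"delta_rot":[0,0,0],"jaw":0.6},
    {"offset":[-0.02,0,0.3],"delta_rot":[0,0,0],"jaw":0.6},
    {"offset":[-0.02,0,0.4],"delta_rot":[0,0,0],"jaw":0.6},
    {"offset":[-0.02,0,0.5],"delta_rot":[0,0,0],"jaw":0.6},
    {"offset":[-0.02,0,0.6],"delta_rot":[0,0,0],"jaw":0.6},
    {"offset":[-0.02,0,0.7],"delta_rot":[0,0,0],"jaw":0.6},
    {"offset":[-0.02,0,0.7],"delta_rot":[0,0,0],"jaw":0.6},
  ],
)

```text
time: 11.98
position: [0.6185, 0.0346, 0.143]
tool_rot: [0.998, -0.069, -0.001, 0.003]
ft_force: [0.2, 0.0, -4.1]
grip_width: 0.0101
```

```bash
python3 look.py w11 220 10 90 75 8; python3 -c "
from t2 import *
go(0,.0); o=get_obs();print(o['ft_force'],o['moment'])"
```

```text
11.9833 [0.6185 0.0346 0.143 ]
offset cm [-0.07  0.11  0.92] rot deg [0.   0.04 0.1 ]
[-0.10331238  0.1554206  -4.17230032] [-0.0948844   0.08426343 -0.0099599 ]
```

View pics/w11.png

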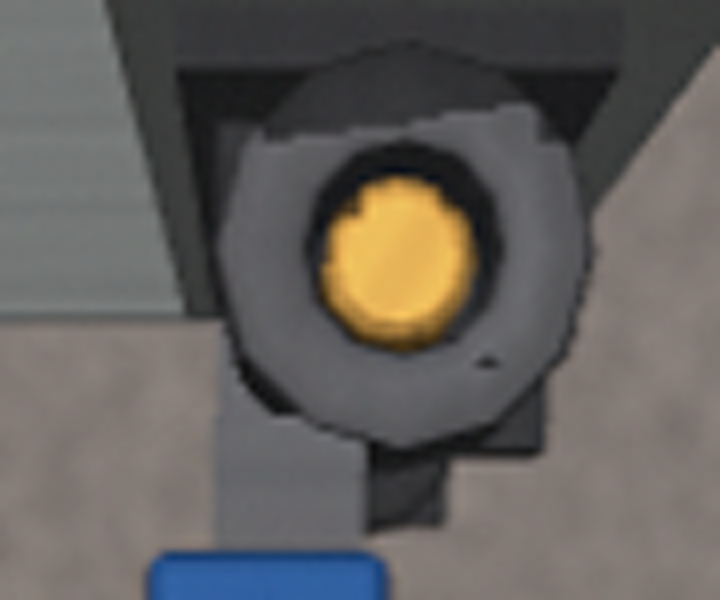

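>>> drive_tool(
  plan=[
    {"offset":[0,0,0.15],"delta_rot":[0,0,0],"jaw":0.6},
    {"offset":[0,0,0.3],"delta_rot":[0,0,0],"jaw":0.6},
    {"offset":[0,0,0.45],"delta_rot":[0,0,0],"jaw":0.6},
    {"offset":[0,0,0.55],"delta_rot":[0,0,0],"jaw":0.6},
    {"offset":[0,0,0.65],"delta_rot":[0,0,0],"jaw":0.6},
    {"offset":[0,0,0.75],"delta_rot":[0,0,0],"jaw":0.6},
    {"offset":[0,0,0.8],"delta_rot":[0,0,0],"jaw":0.6},
    {"offset":[0,0,0.8],"delta_rot":[0,0,0],"jaw":0.6},
  ],
)

```text
time: 12.7
position: [0.6186, 0.0345, 0.1352]
tool_rot: [0.998, -0.069, -0.001, 0.003]
ft_force: [-0.8, 0.2, -4.3]
grip_width: 0.0099
```

```bash
python3 -c "
from t2 import *
go(0,.0); o=get_obs();print(o['position'],o['ft_force'],o['moment'])"
```

```text
offset cm [-0.07  0.11  0.12] rot deg [0.   0.03 0.11]
[0.61861925 0.03451719 0.1351809 ] [-0.83227607  0.15716415 -4.27762728] [-0.04423945  0.01524686  0.04768701]
```

>>> drive_tool(
  plan=[
    {"offset":[0,0,0.05],"delta_rot":[0,0,0],"jaw":0.6},
    {"offset":[0,0,0.1],"delta_rot":[0,0,0],"jaw":0.6},
    {"offset":[0,0,0.15],"delta_rot":[0,0,0],"jaw":0.6},
    {"offset":[0,0,0.2],"delta_rot":[0,0,0],"jaw":0.6},
    {"offset":[0,0,0.2],"delta_rot":[0,0,0],"jaw":0.6},
    {"offset":[0,0,0.2],"delta_rot":[0,0,0],"jaw":0.6},
    {"offset":[0,0,0.2],"delta_rot":[0,0,0],"jaw":0.6},
    {"offset":[0,0,0.2],"delta_rot":[0,0,0],"jaw":0.6},
  ],
)

```text
time: 13.37
position: [0.6191, 0.0344, 0.1348]
tool_rot: [0.998, -0.069, 0.0, 0.003]
ft_force: [-2.9, -0.8, 4.8]
grip_width: 0.0098
```

```bash
python3 look.py w12 200 0 130 100 6;python3 -c "
from t2 import *
o=get_obs();print(o['position'],o['ft_force'],o['moment'])"
```

```text
13.3667 [0.6191 0.0344 0.1348]
[0.61912631 0.03433497 0.13480042] [-2.11807066 -1.18621256  5.52843853] [0.37126039 0.43875121 0.13162587]
```

View pics/w12.png

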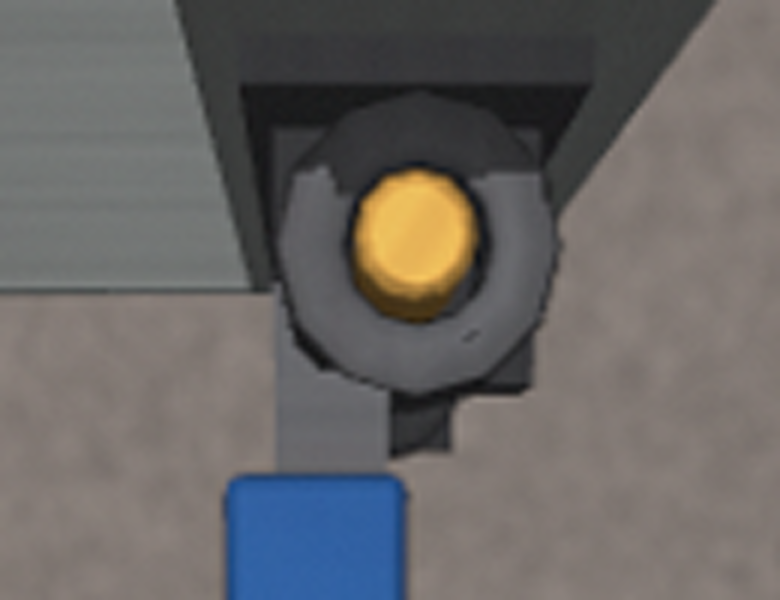

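>>> drive_tool(
  plan=[
    {"offset":[0,0,0.1],"delta_rot":[0,0,0],"jaw":1.5},
    {"offset":[0,0,0.1],"delta_rot":[0,0,0],"jaw":2.5},
    {"offset":[0,0,0.1],"delta_rot":[0,0,0],"jaw":4},
    {"offset":[0,0,0.1],"delta_rot":[0,0,0],"jaw":4},
    {"offset":[0,0,0.1],"delta_rot":[0,0,0],"jaw":4},
    {"offset":[0,0,0.1],"delta_rot":[0,0,0],"jaw":4},
    {"offset":[0,0,0.1],"delta_rot":[0,0,0],"jaw":4},
    {"offset":[0,0,0.1],"delta_rot":[0,0,0],"jaw":4},
  ],
)

```text
time: 14.08
position: [0.6187, 0.0345, 0.1323]
tool_rot: [0.998, -0.069, -0.0, 0.003]
ft_force: [-0.2, -0.0, 1.2]
grip_width: 0.0397
```

```bash
python3 look.py w13 128 0 256 192 3;python3 -c "
from t2 import *
o=get_obs();print(o['position'],o['ft_force'],o['moment'])"
```

```text
14.0833 [0.6187 0.0345 0.1323]
[0.61868508 0.03448576 0.13229283] [ 0.78354542  0.91625967 -0.37475933] [-0.14389462  0.09579129 -0.03091449]
```

View pics/w13.png

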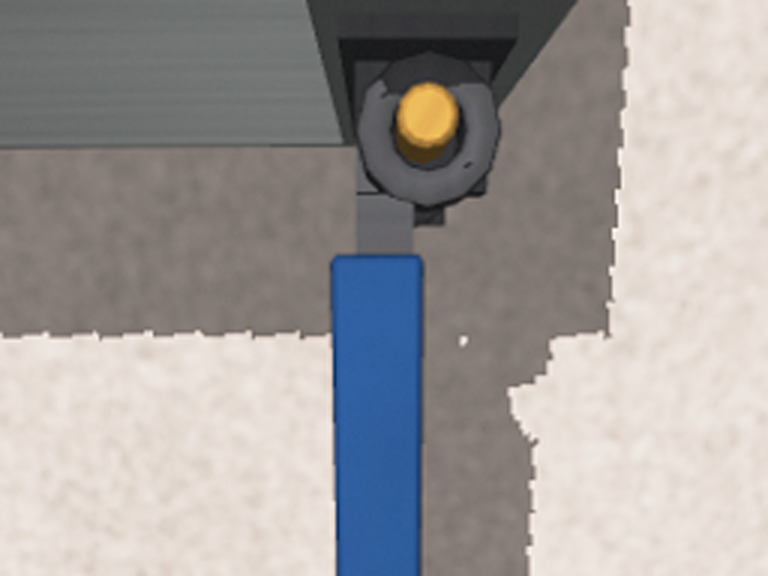

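>>> drive_tool(
  plan=[
    {"offset":[0,0,-2],"delta_rot":[0,0,0],"jaw":4},
    {"offset":[0,0,-4.5],"delta_rot":[0,0,0],"jaw":4},
    {"offset":[0,0,-7],"delta_rot":[0,0,0],"jaw":4},
    {"offset":[0,0,-8.5],"delta_rot":[0,0,0],"jaw":3},
    {"offset":[1.5,0.5,-9],"delta_rot":[0,0,0],"jaw":2},
    {"offset":[3.5,1.5,-9],"delta_rot":[0,0,0],"jaw":0.5},
    {"offset":[5,2,-9],"delta_rot":[0,0,0],"jaw":0},
    {"offset":[5,2,-9],"delta_rot":[0,0,0],"jaw":0},
  ],
)

```text
time: 14.8
position: [0.6685, 0.0065, 0.2229]
tool_rot: [0.998, -0.07, 0.002, 0.004]
ft_force: [0.3, -0.5, 0.1]
grip_width: 0.0143
```

```bash
python3 look.py w14 0 0 512 384 1;python3 -c "
from t2 import *
im=cv2.cvtColor(camera('scene'),cv2.COLOR_RGB2BGR);cv2.imwrite('pics/s14.png',cv2.resize(im[120:280,230:430],None,fx=4,fy=4,interpolation=cv2.INTER_CUBIC)[:600])
o=get_obs();print(o['position'],o['ft_force'],o['moment'])"
```

```text
14.8 [0.6685 0.0065 0.2229]
[0.66514918 0.00828253 0.22199446] [-0.3293103  -0.07599183 -1.05124469] [-0.11106535  0.07589106  0.02486964]
```

View pics/w14.png

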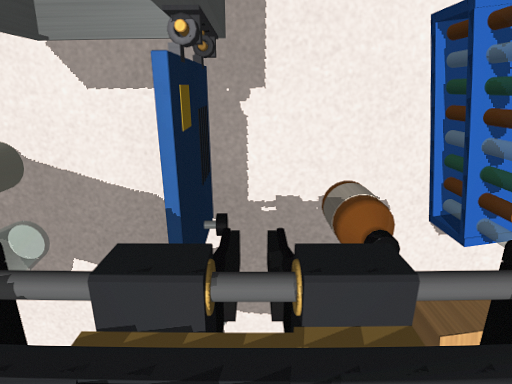

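View pics/s14.png

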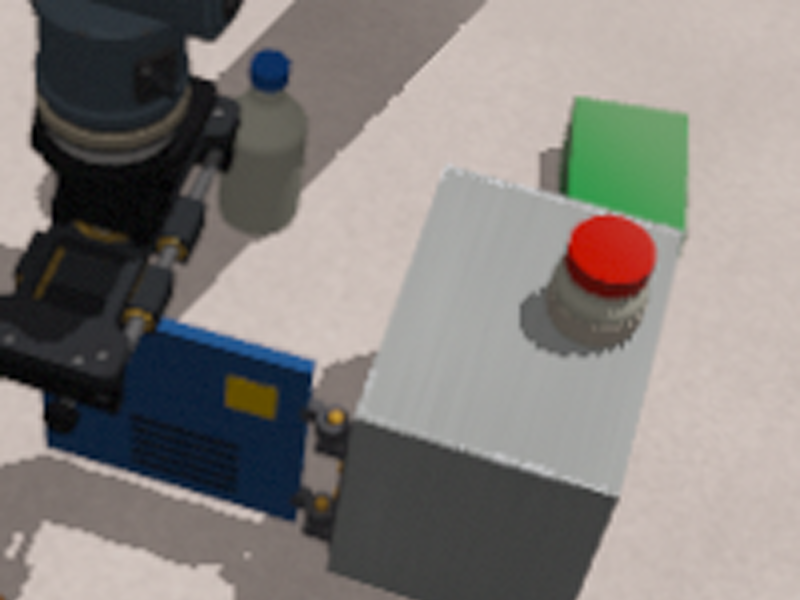

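```bash
cat > path.py <<'E'
from t2 import *
pin=np.array([.6393,.1338,0])
def tcp(th,g,yd=.12):  # th deg open; g extra gap m
    t=np.radians(th); dy=np.cos(t)*hy-np.sin(t)*hx; dx=np.cross(dy,[0,0,1])
    n=-dx; s=.015*abs(n@HM[:,0])+.0095*abs(n@HM[:,1])
    return pin+dy*yd-dx*(-.002+s+g), s
def pr(ths,g,z,yd=.12):
    o=get_obs(); Ro=R.from_quat(o["tool_rot"]); print(o["time"],o["position"].round(4),o["ft_force"].round(2))
    for th in ths:
        p,s=tcp(th,g,yd); p[2]=z; print(th,p.round(4),"off cm",np.round(Ro.inv().apply(p-o["position"])*100,2))
E
python3 -c "
from path import *
pr([90,80,70,60,50,40,30,20,10,5,0],0,.13)"
```

```text
14.9 [0.6651 0.0083 0.222 ] [-0.33 -0.08 -1.05]
90 [0.6353 0.0132 0.13  ] off cm [-3.01 -0.13  9.2 ]
80 [0.6158 0.0152 0.13  ] off cm [-4.97 -0.06  9.21]
70 [0.5964 0.0207 0.13  ] off cm [-6.97 -0.33  9.21]
60 [0.5777 0.0296 0.13  ] off cm [-8.94 -0.96  9.21]
50 [0.5604 0.042  0.13  ] off cm [-10.82  -1.95   9.2 ]
40 [0.5453 0.0577 0.13  ] off cm [-12.54  -3.29   9.2 ]
30 [0.5331 0.0763 0.13  ] off cm [-14.01  -4.96   9.19]
20 [0.5244 0.0972 0.13  ] off cm [-15.16  -6.91   9.18]
10 [0.5197 0.1198 0.13  ] off cm [-15.94  -9.08   9.16]
5 [0.519  0.1315 0.13  ] off cm [-16.17 -10.23   9.16]
0 [0.5194 0.1432 0.13  ] off cm [-16.29 -11.4    9.15]
```

>>> drive_tool(
  plan=[
    {"offset":[0,0,2],"delta_rot":[0,0,0],"jaw":0},
    {"offset":[0,0,4.5],"delta_rot":[0,0,0],"jaw":0},
    {"offset":[0,0,7],"delta_rot":[0,0,0],"jaw":0},
    {"offset":[0,0,9],"delta_rot":[0,0,0],"jaw":0},
    {"offset":[-1,0,9.2],"delta_rot":[0,0,0],"jaw":0},
    {"offset":[-2,0,9.2],"delta_rot":[0,0,0],"jaw":0},
    {"offset":[-2.7,-0.1,9.2],"delta_rot":[0,0,0],"jaw":0},
    {"offset":[-3.4,-0.1,9.2],"delta_rot":[0,0,0],"jaw":0},
  ],
)

```text
time: 15.57
position: [0.6307, 0.0143, 0.1304]
tool_rot: [0.998, -0.069, -0.001, 0.003]
ft_force: [0.7, -0.4, -0.9]
grip_width: 0.0005
```

```bash
python3 -c "
from path import *
pr([90,80,70,60,50,40,30,20,10,5,0],0,.13)"
```

```text
15.5667 [0.6307 0.0143 0.1304] [ 0.75 -0.41 -0.86]
90 [0.6353 0.0132 0.13  ] off cm [0.47 0.04 0.04]
80 [0.6158 0.0152 0.13  ] off cm [-1.49  0.11  0.05]
70 [0.5964 0.0207 0.13  ] off cm [-3.49 -0.16  0.05]
60 [0.5777 0.0296 0.13  ] off cm [-5.47 -0.79  0.04]
50 [0.5604 0.042  0.13  ] off cm [-7.34 -1.78  0.04]
40 [0.5453 0.0577 0.13  ] off cm [-9.06 -3.12  0.03]
30 [0.5331 0.0763 0.13  ] off cm [-10.52  -4.79   0.02]
20 [0.5244 0.0972 0.13  ] off cm [-1.168e+01 -6.750e+00  1.000e-02]
10 [0.5197 0.1198 0.13  ] off cm [-12.45  -8.92  -0.  ]
5 [0.519  0.1315 0.13  ] off cm [-1.268e+01 -1.007e+01 -1.000e-02]
0 [0.5194 0.1432 0.13  ] off cm [-12.8  -11.24  -0.02]
```

>>> drive_tool(
  plan=[
    {"offset":[-0.8,0.1,0],"delta_rot":[0,0,0],"jaw":0},
    {"offset":[-1.7,0.1,0],"delta_rot":[0,0,0],"jaw":0},
    {"offset":[-2.6,0,0],"delta_rot":[0,0,0],"jaw":0},
    {"offset":[-3.5,-0.2,0],"delta_rot":[0,0,0],"jaw":0},
    {"offset":[-4.5,-0.5,0],"delta_rot":[0,0,0],"jaw":0},
    {"offset":[-5.5,-0.8,0],"delta_rot":[0,0,0],"jaw":0},
    {"offset":[-6.4,-1.3,0],"delta_rot":[0,0,0],"jaw":0},
    {"offset":[-7.3,-1.8,0],"delta_rot":[0,0,0],"jaw":0},
  ],
)

```text
time: 16.23
position: [0.5611, 0.042, 0.1304]
tool_rot: [0.998, -0.07, -0.001, 0.003]
ft_force: [0.4, 0.0, 0.4]
grip_width: 0.0006
```

```bash
python3 -c "
from path import *
pr([50,40,30,20,10,5,0],0,.13)"; python3 look.py w15 0 0 512 384 1
```

```text
16.2333 [0.5611 0.042  0.1304] [0.37 0.03 0.45]
50 [0.5604 0.042  0.13  ] off cm [-0.06  0.    0.04]
40 [0.5453 0.0577 0.13  ] off cm [-1.77 -1.34  0.03]
30 [0.5331 0.0763 0.13  ] off cm [-3.24 -3.01  0.02]
20 [0.5244 0.0972 0.13  ] off cm [-4.4  -4.96  0.01]
10 [0.5197 0.1198 0.13  ] off cm [-5.18 -7.14 -0.01]
5 [0.519  0.1315 0.13  ] off cm [-5.41 -8.28 -0.02]
0 [0.5194 0.1432 0.13  ] off cm [-5.53 -9.45 -0.03]
16.2333 [0.5611 0.042  0.1304]
```

View pics/w15.png

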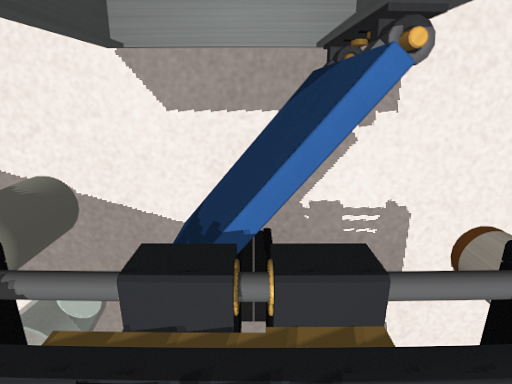

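>>> drive_tool(
  plan=[
    {"offset":[-0.9,-0.7,0],"delta_rot":[0,0,0],"jaw":0},
    {"offset":[-1.8,-1.4,0],"delta_rot":[0,0,0],"jaw":0},
    {"offset":[-2.5,-2.2,0],"delta_rot":[0,0,0],"jaw":0},
    {"offset":[-3.2,-3,0],"delta_rot":[0,0,0],"jaw":0},
    {"offset":[-3.8,-4,0],"delta_rot":[0,0,0],"jaw":0},
    {"offset":[-4.4,-5,0],"delta_rot":[0,0,0],"jaw":0},
    {"offset":[-4.8,-5.9,0],"delta_rot":[0,0,0],"jaw":0},
    {"offset":[-5,-6.6,0],"delta_rot":[0,0,0],"jaw":0},
  ],
)

```text
time: 16.95
position: [0.521, 0.1151, 0.1299]
tool_rot: [0.998, -0.069, -0.001, 0.003]
ft_force: [0.1, -0.2, -0.0]
grip_width: 0.0004
```

```bash
python3 -c "
from path import *
pr([20,10,5,3,0],0,.13)"; python3 look.py w16 0 0 512 384 1
```

```text
16.95 [0.521  0.1151 0.1299] [ 0.1  -0.21 -0.  ]
20 [0.5244 0.0972 0.13  ] off cm [0.58 1.72 0.  ]
10 [0.5197 0.1198 0.13  ] off cm [-0.2  -0.45 -0.01]
5 [0.519  0.1315 0.13  ] off cm [-0.43 -1.6  -0.02]
3 [0.519  0.1362 0.13  ] off cm [-0.49 -2.06 -0.02]
0 [0.5194 0.1432 0.13  ] off cm [-0.55 -2.77 -0.03]
16.95 [0.521  0.1151 0.1299]
```

View pics/w16.png

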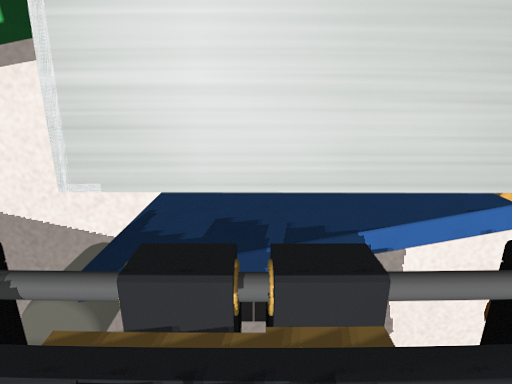

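>>> drive_tool(
  plan=[
    {"offset":[-0.2,-0.5,0],"delta_rot":[0,0,0],"jaw":0},
    {"offset":[-0.3,-1,0],"delta_rot":[0,0,0],"jaw":0},
    {"offset":[-0.4,-1.4,0],"delta_rot":[0,0,0],"jaw":0},
    {"offset":[-0.5,-1.8,0],"delta_rot":[0,0,0],"jaw":0},
    {"offset":[-0.5,-2.1,0],"delta_rot":[0,0,0],"jaw":0},
    {"offset":[-0.5,-2.4,0],"delta_rot":[0,0,0],"jaw":0},
    {"offset":[-0.5,-2.6,0],"delta_rot":[0,0,0],"jaw":0},
    {"offset":[-0.5,-2.6,0],"delta_rot":[0,0,0],"jaw":0},
  ],
)

```text
time: 17.67
position: [0.5203, 0.1404, 0.1296]
tool_rot: [0.998, -0.069, -0.001, 0.003]
ft_force: [-0.8, -1.5, -0.2]
grip_width: 0.0007
```

```bash
python3 -c "
from path import *
pr([5,3,0],0,.13)
im=cv2.cvtColor(camera('scene'),cv2.COLOR_RGB2BGR);cv2.imwrite('pics/s17.png',cv2.resize(im[120:280,230:430],None,fx=4,fy=4,interpolation=cv2.INTER_CUBIC)[:600])"; python3 look.py w17 0 0 512 384 1
```

```text
17.6667 [0.5203 0.1404 0.1296] [-0.76 -1.5  -0.19]
5 [0.519  0.1315 0.13  ] off cm [-0.01  0.9  -0.03]
3 [0.519  0.1362 0.13  ] off cm [-0.07  0.43 -0.03]
0 [0.5194 0.1432 0.13  ] off cm [-0.13 -0.27 -0.04]
17.7167 [0.5203 0.1402 0.1297]
```

View pics/w17.png

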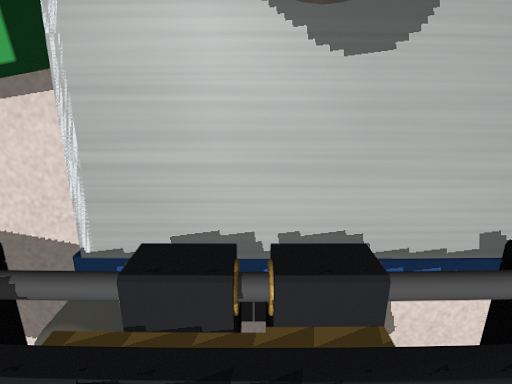

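View pics/s17.png

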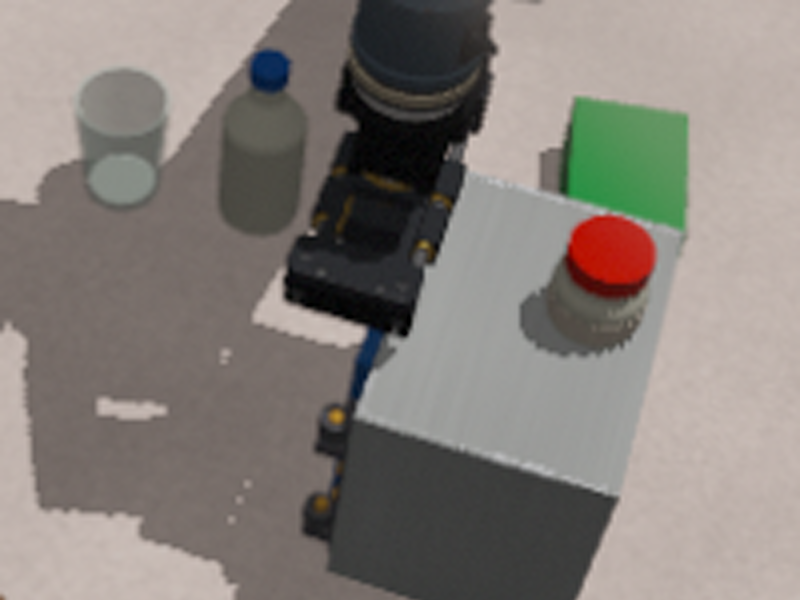

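>>> drive_tool(
  plan=[
    {"offset":[0,-0.1,0],"delta_rot":[0,0,0],"jaw":0},
    {"offset":[0,-0.15,0],"delta_rot":[0,0,0],"jaw":0},
    {"offset":[0,-0.2,0],"delta_rot":[0,0,0],"jaw":0},
    {"offset":[0,-0.25,0],"delta_rot":[0,0,0],"jaw":0},
    {"offset":[0,-0.3,0],"delta_rot":[0,0,0],"jaw":0},
    {"offset":[0,-0.3,0],"delta_rot":[0,0,0],"jaw":0},
    {"offset":[0,-0.3,0],"delta_rot":[0,0,0],"jaw":0},
    {"offset":[0,-0.3,0],"delta_rot":[0,0,0],"jaw":0},
  ],
)

```text
time: 18.43
position: [0.5205, 0.1414, 0.1297]
tool_rot: [0.998, -0.069, -0.001, 0.005]
ft_force: [-1.3, -7.2, 1.3]
grip_width: 0.0003
```

>>> drive_tool(
  plan=[
    {"offset":[0,0.4,0],"delta_rot":[0,0,0],"jaw":0},
    {"offset":[0,1.5,0],"delta_rot":[0,0,0],"jaw":0},
    {"offset":[0,4,0],"delta_rot":[0,0,0],"jaw":0},
    {"offset":[0,7,-1],"delta_rot":[0,0,0],"jaw":0},
    {"offset":[0,9,-4],"delta_rot":[0,0,0],"jaw":0},
    {"offset":[0,11,-8],"delta_rot":[0,0,0],"jaw":0},
    {"offset":[0,12,-12],"delta_rot":[0,0,0],"jaw":0},
    {"offset":[0,12,-12],"delta_rot":[0,0,0],"jaw":0},
  ],
)

```text
time: 19.1
position: [0.5087, 0.0222, 0.2575]
tool_rot: [0.997, -0.071, 0.007, 0.004]
ft_force: [1.0, 0.4, -0.2]
grip_width: 0.0007
```

```bash
python3 look.py w18 0 0 512 384 1; python3 -c "
from path import *
print(get_obs()['ft_force'])
im=cv2.cvtColor(camera('scene'),cv2.COLOR_RGB2BGR);cv2.imwrite('pics/s18.png',im);cv2.imwrite('pics/s18c.png',cv2.resize(im[120:280,230:430],None,fx=4,fy=4,interpolation=cv2.INTER_CUBIC)[:600])"
```

```text
19.1 [0.5087 0.0222 0.2575]
[-0.01638223  0.44879746 -0.81424129]
```

View pics/w18.png

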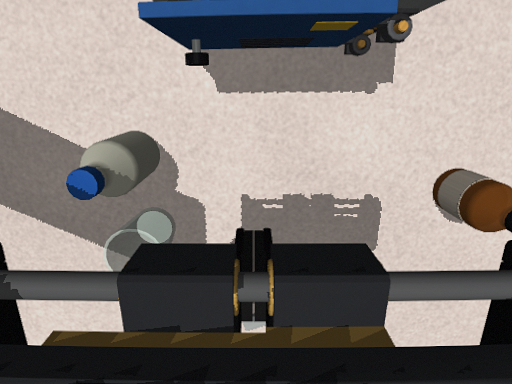

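View pics/s18c.png

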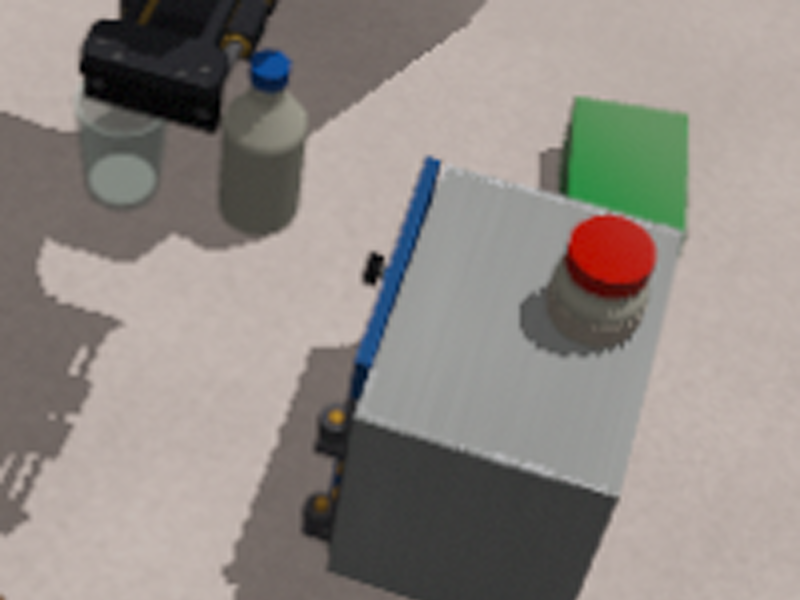

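```bash
python3 look.py w19 130 0 270 60 3; python3 -c "
from path import *
print(get_obs()['joint_velocities'].round(3))"
```

```text
19.2 [0.5056 0.0241 0.2526]
[ 0.016  0.038  0.037 -0.003  0.003  0.002]
```

View pics/w19.png

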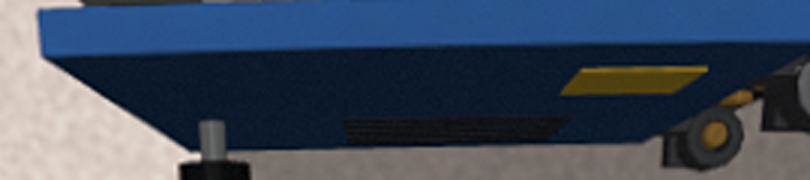

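```bash
python3 -c "
from path import *
c=calibration('wrist');d=np.load('pics/w19.npz');P=wpose(dict(position=d['pos'],tool_rot=d['rot']))
a=ray(c,full([(44,57)],130,0,3)[0],.185,P);b=ray(c,full([(800,42)],130,0,3)[0],.185,P)
v=a-b; v/=np.linalg.norm(v); print(a,b,'angle to hy rad',np.arctan2(-(v@hx),v@hy)); print('far corner rel pin hx,hy mm',(a-pin)@hx*1000,(a-pin)@hy*1000)
"
```

```text
[0.45452173 0.15831232 0.185     ] [0.6147076 0.139126  0.185    ] angle to hy rad 0.02168886848066376
far corner rel pin hx,hy mm -1.6791132868234375 186.3894984952527
```

>>> drive_tool(
  plan=[
    {"offset":[0,-1.5,0],"delta_rot":[0,0,0],"jaw":0},
    {"offset":[0,-3,0],"delta_rot":[0,0,0],"jaw":0},
    {"offset":[0,-4.5,0],"delta_rot":[0,0,0],"jaw":0},
    {"offset":[0,-4.5,0],"delta_rot":[0,0,0],"jaw":0},
    {"offset":[0,-4.5,0],"delta_rot":[0,0,0],"jaw":0},
    {"offset":[0,-4.5,0],"delta_rot":[0,0,0],"jaw":0},
    {"offset":[0,-4.5,0],"delta_rot":[0,0,0],"jaw":0},
    {"offset":[0,-4.5,0],"delta_rot":[0,0,0],"jaw":0},
  ],
)

```text
time: 19.92
position: [0.5103, 0.0692, 0.2498]
tool_rot: [0.998, -0.07, -0.001, 0.004]
ft_force: [-0.3, 0.0, 0.7]
grip_width: 0.0003
```

```bash
python3 look.py w20 110 30 270 110 3
```

```text
19.9167 [0.5103 0.0692 0.2498]
```

View pics/w20.png

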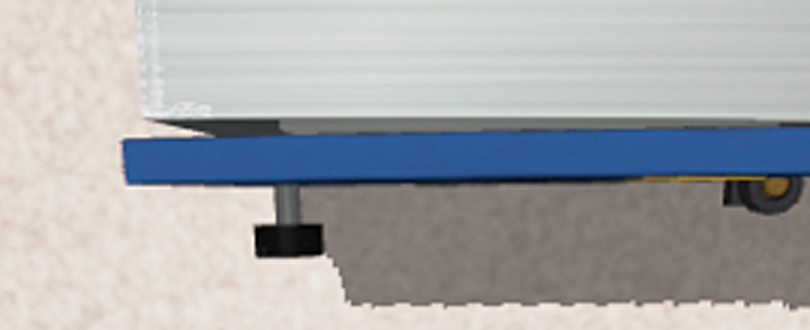

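```bash
python3 -c "
from path import *
pr([12,5,0],0,.135,.155)"
```

```text
19.9667 [0.5104 0.0691 0.25  ] [-0.33  1.06  0.15]
12 [0.4854 0.1128 0.135 ] off cm [-3.08 -4.06 11.47]
5 [0.4841 0.1334 0.135 ] off cm [-3.49 -6.07 11.46]
0 [0.4848 0.1481 0.135 ] off cm [-3.63 -7.55 11.45]
```

>>> drive_tool(
  plan=[
    {"offset":[-1.5,0,3],"delta_rot":[0,0,0],"jaw":0},
    {"offset":[-3,0,6.5],"delta_rot":[0,0,0],"jaw":0},
    {"offset":[-3.5,-1,9.5],"delta_rot":[0,0,0],"jaw":0},
    {"offset":[-3.6,-3,11.5],"delta_rot":[0,0,0],"jaw":0},
    {"offset":[-3.6,-5,11.5],"delta_rot":[0,0,0],"jaw":0},
    {"offset":[-3.6,-6.3,11.5],"delta_rot":[0,0,0],"jaw":0},
    {"offset":[-3.6,-6.8,11.5],"delta_rot":[0,0,0],"jaw":0},
    {"offset":[-3.6,-7.1,11.5],"delta_rot":[0,0,0],"jaw":0},
  ],
)

```text
time: 20.63
position: [0.4849, 0.1445, 0.1348]
tool_rot: [0.998, -0.069, -0.0, 0.004]
ft_force: [-0.4, -0.5, 0.1]
grip_width: 0.0001
```

>>> drive_tool(
  plan=[
    {"offset":[0,-0.1,0],"delta_rot":[0,0,0],"jaw":0},
    {"offset":[0,-0.2,0],"delta_rot":[0,0,0],"jaw":0},
    {"offset":[0,-0.3,0],"delta_rot":[0,0,0],"jaw":0},
    {"offset":[0,-0.4,0],"delta_rot":[0,0,0],"jaw":0},
    {"offset":[0,-0.5,0],"delta_rot":[0,0,0],"jaw":0},
    {"offset":[0,-0.5,0],"delta_rot":[0,0,0],"jaw":0},
    {"offset":[0,-0.5,0],"delta_rot":[0,0,0],"jaw":0},
    {"offset":[0,-0.5,0],"delta_rot":[0,0,0],"jaw":0},
  ],
)

```text
time: 21.3
position: [0.4852, 0.1465, 0.1351]
tool_rot: [0.998, -0.069, -0.001, 0.005]
ft_force: [-0.6, -9.1, 2.8]
grip_width: 0.0004
```

>>> drive_tool(
  plan=[
    {"offset":[0,0.2,0],"delta_rot":[0,0,0],"jaw":0},
    {"offset":[0,0.4,0],"delta_rot":[0,0,0],"jaw":0},
    {"offset":[0,0.8,0],"delta_rot":[0,0,0],"jaw":0},
    {"offset":[0,2,0],"delta_rot":[0,0,0],"jaw":0},
    {"offset":[1,4.5,-2],"delta_rot":[0,0,0],"jaw":0},
    {"offset":[2.5,6.5,-5],"delta_rot":[0,0,0],"jaw":0},
    {"offset":[3.6,7.6,-9],"delta_rot":[0,0,0],"jaw":0},
    {"offset":[3.6,7.6,-11.5],"delta_rot":[0,0,0],"jaw":0},
  ],
)

```text
time: 21.97
position: [0.5135, 0.0664, 0.2531]
tool_rot: [0.997, -0.071, 0.002, 0.004]
ft_force: [1.7, 0.0, 1.1]
grip_width: 0.0006
```

>>> drive_tool(
  plan=[
    {"offset":[0,0,0],"delta_rot":[0,0,0],"jaw":0},
    {"offset":[0,0,0],"delta_rot":[0,0,0],"jaw":0},
    {"offset":[0,0,0],"delta_rot":[0,0,0],"jaw":0},
    {"offset":[0,0,0],"delta_rot":[0,0,0],"jaw":0},
    {"offset":[0,0,0],"delta_rot":[0,0,0],"jaw":0},
    {"offset":[0,0,0],"delta_rot":[0,0,0],"jaw":0},
    {"offset":[0,0,0],"delta_rot":[0,0,0],"jaw":0},
    {"offset":[0,0,0],"delta_rot":[0,0,0],"jaw":0},
  ],
)

```text
time: 22.63
position: [0.5103, 0.0698, 0.2496]
tool_rot: [0.998, -0.069, -0.001, 0.003]
ft_force: [-0.5, -0.1, 0.2]
grip_width: 0.0004
```

```bash
python3 look.py w21 110 30 270 110 3; python3 -c "
from h import *
im=cv2.cvtColor(camera('scene'),cv2.COLOR_RGB2BGR);cv2.imwrite('pics/s21.png',im)"
```

```text
22.6333 [0.5103 0.0698 0.2496]
```

View pics/w21.png

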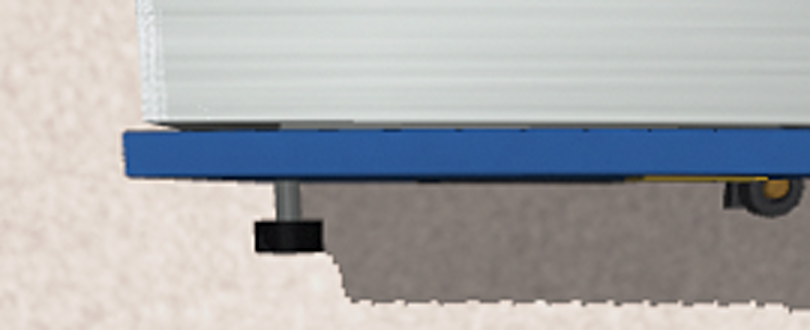

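View pics/s21.png

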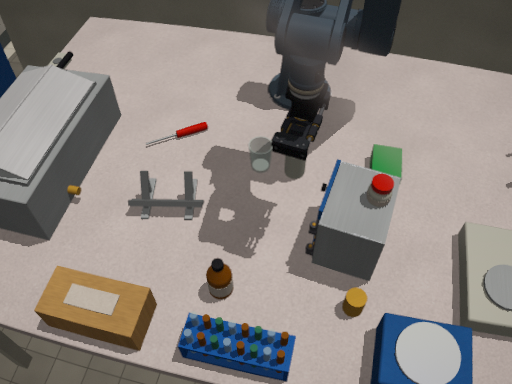

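```bash
python3 -c "
from rig import *
print(get_obs()['joint_velocities'].round(3)); print(hand_in())"
```

```text
[-0.004 -0.004 -0.002  0.001 -0.     0.   ]
the job is handed in; nothing more can be done
None
```

The door is hung on both pins, released and swung shut, and I handed the job in at about 22.7 s. `hand_in` gave no verdict, so what follows is from my own checks.

- **Hanging:** I lifted the door out of the stand and lowered it while it stood about 90° open. The real pins stood about 5 mm off nominal along the housing's y. Nothing resisted the lowering until the knuckles met their brackets, at about 9 N. The wrist picture then showed the upper pin standing out above the upper knuckle ring, as it should when seated. The scene picture showed both knuckles on their pins. I took no new height reading after letting go.
- **Shutting:** My first push left the door about 0.02–0.03 rad open. That was inside the 0.05 rad limit but close, so I pushed once more near the knob, with about 9 N. The last wrist picture shows the door edge within about 0.01 rad of the housing's front.
- **At the end:** The gripper is clear of the door with no contact force on it, and the arm is at rest. In the last scene picture the bottles, jar and other loose things look unmoved, but I did not measure them. The wash bottle is mostly hidden behind the gripper there.

While bringing the door in, the lower or upper knuckle touched the housing side with about 4.5 N. I backed off 1 mm before lowering.

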